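# Clamp the jar in the star-wheel vice

### The arm

A 6-joint arm with a two-finger parallel gripper is mounted at the origin on a cart in front of the work surface, level with it; the furniture and walls round the work are solid. World frame = base frame: x ahead of the robot, y to its left, z up, the work surface at z = 0. Lengths are in m, angles in rad, forces in N, time in s.
With the tool pointing down it reaches from about 0.35 to 0.875 m from the base axis. Payload 15.5 kg.
Tool frame: the origin (TCP) lies midway between the tips of the shut fingers; the grasp point (between the pads) lies 19 mm behind it (manip.grip_point_offset is the distance from the TCP to the grasp point, in m); y points along the fingers, x is the direction in which the jaws open and shut, and the axes are right-handed (so a half turn about y gives the same grasp; the last joint's range is limited). The gripper opens to 85 mm and grips with 20 to 120 N. Pads are 22 mm wide; open, the fingers measure 114 mm over their backs; the gripper's body (76 mm by 85 mm) begins 54 mm behind the grasp point. The pads swing forward as they close: fully open they stand 13 mm farther back than shut.
Start: joints at [-1.286, 0.494, 1.345, -0, 1.302, -0.096], TCP at [0.232, -0.58, 0.231] pointing down, gripper open.
Joint ranges: [-2.91, 2.91], [-0.82, 2.16], [0.22, 2.67], [-1.22, 4.37], [0.12, 2.79], [-3.08, 3.08]. Speed limits (rad/s): [1.89, 1.89, 2.57, 3.01, 3.01, 3.01].

### API

Orientations are given as a unit quaternion [x, y, z, w].
In Python, from cell import manip gives the robot as it stands. The module is installed in compiled form; this text tells all that it offers.
- The arm moves only by the shell command python3 -m handwheel 'ROWS' [FORCE]. ROWS is JSON, a list that holds one entry, the list of rows, each a list of 7 numbers: the shift along the tool's x, y, z in cm, then the turn, a rotation vector about the tool's x, y, z in degrees, then the gripper's target within -1 to 1 (fully open at 1, half-way at 0, shut at -1). In form: [[[tx, ty, tz, ax, ay, az, fingers], ...]]. A call has 1 to 20 rows; each row is the pose to reach, as a shift and turn from the pose commanded when the call began, along the tool's axes at that moment; what a row does not reach only later rows make up. A row lasts 1/10 s, in which the tool goes at most 50 mm and 8.59 degrees, less where a joint would pass 70% of its speed; a pose out of reach is approached as far as the arm can. A call with a gripper value outside its range is refused whole. The fingers move at their own pace and stop on an object; FORCE is the grip in N (left out, the last holds). Time passes only in rows, so rows that repeat a pose let the fingers close. It gives the time, the measured TCP pose, the force and the opening at its end, in the units of the state.
- manip.read_state(): the state, without advancing time (a new reading comes with each control period).
- manip.capture(name): name is "side" or "top"; returns the picture (420x560x3 uint8, red, green, blue); there is no depth.
- manip.camera_model(name): a dict with "mtx" (3x3 intrinsics, pixels), "world_to_cam" (4x4, takes a point from world to camera coordinates). Camera axes: x right, y down, z forward; pixel columns grow to the right and rows downward; lengths in m; the calibration is good to about 2 mm. A picture is of the moment at which its call begins. camera_model takes no time and is no camera call.
- manip.sign_off(): hands the job in, once; it reports no verdict.
The state is a dict: "clock": time; "qpos": joint angles; "dq": joint speeds; "joint_torque": joint torques, N m; "tool_pos": TCP position; "orientation": TCP orientation; "wrist_force": force on the tool from outside, world axes, zero at the start; "torque": the same for the moment, N m; "opening": finger opening in m.
Only numpy, scipy, OpenCV 4.12 (cv2) and the standard library are available. Lean on these libraries where they do the work, as an engineer would, in place of code of your own. Each camera call takes 0.05 s, during which the arm holds its last target.

### The job

Stand the small jar upright on the vice's plate, in front of the V-block, and let go of it. Then close the vice by pushing its star wheel round clockwise (seen from above), one spoke after another, until the jaw holds the jar firmly in the V, so that its lid could be unscrewed; stop as soon as the wheel turns clearly stiff, so that the jar is not crushed. Do not push on the jaw itself, and leave the other things where they are.

Things in the scene. Friction and masses are not known exactly. Their poses are not given: they have to be found in the camera images.
- jar_mid (a point): The small screw-lid jar, a plain upright cylinder 38 mm in diameter and 60 mm tall, 50 to 100 g, standing loose on the worktop. The point is at its centre, 30 mm above its underside; z is its upright axis.
- jar: The same jar; origin at the centre of its underside.
- vice: The jar vice, fixed to the worktop: aluminium plate 320 x 120 mm, 12 mm thick, a star wheel at one end, a white V-block at the other. Origin on the worktop, on the clamping line; +x is the closing direction, from wheel to V-block; y to the left of it, z up. Plate from x = -175 to +145 mm, y = -60 to +60 mm. The jar's place is at x = 85, y = 0 mm; the wheel's axis at x = -85, y = -25 mm.
- v_block: The fixed white V-block at the +x end of the plate, 20 mm high above the plate (top 32 mm above the worktop). Its 90 degree V opens toward the jaw (-x of the vice) and is 48 mm wide at its mouth, at x = 88 mm. Origin and axes as vice.
- v_seat (a point): The point on top of the plate (12 mm above the worktop) where the centre of the jar's underside lies when the jar touches both walls of the V. Axes as vice.
- jaw: The white sliding jaw, 44 mm wide, 22 mm thick, top 32 mm above the worktop, on a steel rack that runs back beneath the wheel (rack top 24 mm above the worktop). Origin under the middle of its front face, at worktop level; it travels with the wheel along the vice's +x.
- jaw_face (a point): The middle of the jaw's flat front face, 22 mm above the worktop. At the start it stands 55 to 64 mm short of a seated jar. The jaw is driven by the wheel, 25 mm per radian.
- star_wheel: The star wheel, vertical axis: steel hub 36 mm wide, five bare round spokes 10 mm thick at 72 degrees, with 16 mm black balls on their ends (ball centres 68 mm from the axis). Spokes' centre line 75 mm, hub top 87 mm above the worktop. Origin at worktop level on the axis; one spoke lies along its +x; turns with the wheel. The post below the hub is 18 mm thick (36 mm at its foot).
- wheel_hub (a point): The wheel's centre, on its axis at the spokes' height. Pushed clockwise (from above) the wheel closes the jaw, at most 3.4 rad from fully open; it starts 0 to 0.35 rad from fully open and stays where it is left. It always turns with about 0.3 N m of friction (some 5 N of push 58 mm from the axis).
- spoke_end (a point): The centre of the ball on the spoke along star_wheel's +x. With the jar pressed in the V the wheel's torque rises steeply: 0.3 N m plus 0.025 N m for each newton of clamping; up to 12 N of clamping is kept when let go. About 0.45 to 0.7 N m (8 to 12 N of push 58 mm from the axis) is right; at 1.1 N m (19 N) the jar is crushed: a few mm of further push suffice.
- nozzle_a: Bystander: steel piping nozzle, 26 mm wide, 32 mm tall.
- nozzle_b: Bystander: steel piping nozzle, 24 mm wide, 34 mm tall.
- timer: Bystander: flat white kitchen timer, 62 x 66 x 20 mm.
- tub: Bystander: round cream-coloured tub with lid, 70 mm wide, 51 mm tall.
- spoon: Bystander: measuring spoon, 116 mm long.
- stamp: Bystander: turned wooden stamp, 38 mm wide, 55 mm tall.
- marker: Bystander: marker pen, 130 mm long.
Mind the look-alikes: they are no part of the job. Leave any green or pink look-alike of the jar alone.

How it is judged:
On the way, in this order (a step that is already met when the one before it is completed fails the run):
1. the jar stands upright on the plate in front of the V-block, within 30 mm of its seat along the vice and 12 mm across, let go, with the jaw not yet on it (x of jar in the frame of v_seat between -0.03 and 0.005 m and y of jar in the frame of v_seat between -0.012 and 0.012 m and z of jar in the frame of v_seat below 0.004 m and angle between jar_mid's own z axis and vertical below 0.1 rad and contact force between the fingers and jar below 0.1 N and contact force between jaw and jar below 0.5 N), for 0.2 s.
2. the jaw has been wound forward by the wheel until its face is within 36 mm of the seat's centre (x of jaw_face in the frame of v_seat above -0.036 m), for 0.1 s.
At the end, for the whole second after the job is handed in: the jar stands upright (within 0.08 rad) on the plate, within 3 mm of its seat in the V, at rest, held by the jaw with more than 5 N and pressed on the V-block with more than 4 N, and all is let go (horizontal distance between jar and v_seat below 0.003 m and z of jar in the frame of v_seat between -0.003 and 0.003 m and angle between jar_mid's own z axis and vertical below 0.08 rad and contact force between jaw and jar above 5 N and contact force between jar and v_block above 4 N and linear speed of jar below 0.01 m/s); the robot touches nothing.
It fails at once if the jar is crushed: the jaw presses it with more than 35 N (contact force between jaw and jar above 35 N).
It fails at once if the wheel is pushed or struck with more than 28 N (contact force between the fingers and star_wheel above 28 N).
It fails at once if the robot pushes the jaw itself (over 3 N) (contact force between any of the fingers, the arm and jaw above 3 N).
It fails at once if the jar is tipped over (angle between jar_mid's own z axis and vertical above 0.7 rad).
It fails at once if a bystander is moved more than 20 mm (distance of any of nozzle_a, nozzle_b, timer, tub, spoon, marker, stamp from where it was at the start of the episode above 0.02 m).
It also fails if it takes over 72 s, if anything falls off the work surface, if the arm or the gripper's body presses on something with over 40 N, if the wrist force passes 120 N, or if a joint passes its speed limit or range.

## Working session

There is one attempt and no reset: what is moved stays moved. The work goes in short steps, Python scripts to look and compute and a shell command to move; the robot and the scene stay as the last step left them, time stands still between calls to the robot, and variables do not carry over. Pictures are saved under pics/ and viewed, and the job is handed in when it is done.

```bash
mkdir -p pics; python3 - <<'E'
from cell import manip
import cv2
print(manip.read_state(), manip.grip_point_offset)
for n in("side","top"):
    im=manip.capture(n); cv2.imwrite(f"pics/{n}0.png",im[:,:,::-1]); print(n,manip.camera_model(n))
E
```

```text
{'clock': 0.0, 'qpos': array([-1.28545679e+00,  4.94185840e-01,  1.34616955e+00,  2.02173090e-05,
        1.30247829e+00, -9.55214303e-02]), 'dq': array([ 7.99374096e-04, -3.95818910e-04,  1.62009476e-03,  5.83362281e-04,
        1.16706995e-03,  3.30579221e-05]), 'joint_torque': array([-6.25081630e-04, -8.82171822e+01, -3.83874321e+01, -2.84055004e-04,
        1.00120969e-02,  1.29286337e-05]), 'tool_pos': array([ 0.23221604, -0.57985722,  0.23068558]), 'orientation': array([-0.58531628,  0.39665598, -0.39598824,  0.58588582]), 'wrist_force': array([-0.03932067,  0.00911274,  1.421174  ]), 'torque': array([ 0.00500396, -0.03874121, -0.00467021]), 'opening': 0.08526269358038076} 0.0187
side {'mtx': array([[476.61655   ,   0.        , 281.82149378],
       [  0.        , 476.61655   , 203.62854135],
       [  0.        ,   0.        ,   1.        ]]), 'world_to_cam': array([[ 0.99868475, -0.05098563,  0.0054074 , -0.56839842],
       [-0.02172595, -0.51635436, -0.85609938,  0.05633541],
       [ 0.0464409 ,  0.85485592, -0.51678294,  1.51264708],
       [ 0.        ,  0.        ,  0.        ,  1.        ]])}
top {'mtx': array([[491.92220162,   0.        , 282.67281951],
       [  0.        , 491.92220162, 213.83528977],
       [  0.        ,   0.        ,   1.        ]]), 'world_to_cam': array([[ 0.01185968, -0.99989025,  0.00887945, -0.03673676],
       [-0.98467773, -0.01322339, -0.17388188,  0.59184542],
       [ 0.17398021, -0.00668121, -0.98472648,  1.2967323 ],
       [ 0.        ,  0.        ,  0.        ,  1.        ]])}
```

View pics/side0.png

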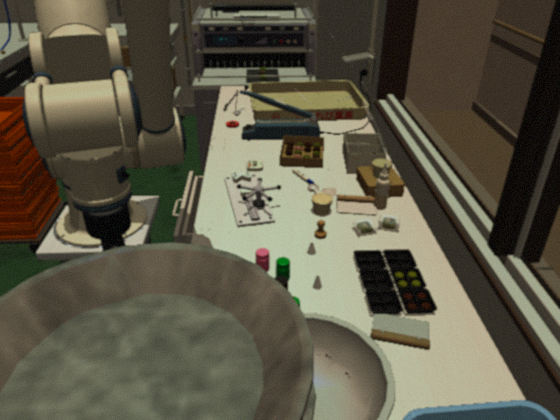

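View pics/top0.png

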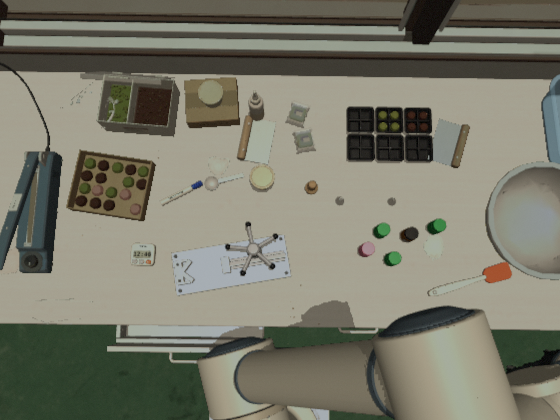

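```bash
python3 - <<'E'
import cv2
t=cv2.imread("pics/top0.png"); s=cv2.imread("pics/side0.png")
cv2.imwrite("pics/c1.png",cv2.resize(t[200:280,340:460],None,fx=6,fy=6,interpolation=cv2.INTER_CUBIC))
cv2.imwrite("pics/c2.png",cv2.resize(t[210:300,160:300],None,fx=5.7,fy=5.7,interpolation=cv2.INTER_CUBIC))
cv2.imwrite("pics/c3.png",cv2.resize(s[150:340,210:330],None,fx=3.1,fy=3.1,interpolation=cv2.INTER_CUBIC))
E
```

```text
(no output)
```

View pics/c1.png

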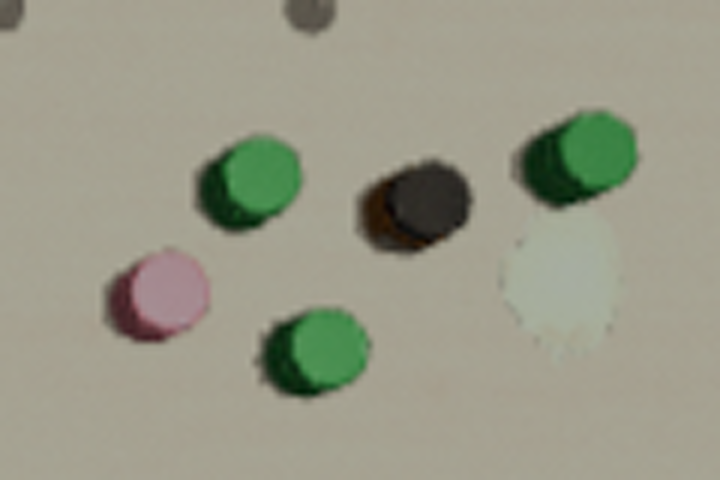

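View pics/c2.png

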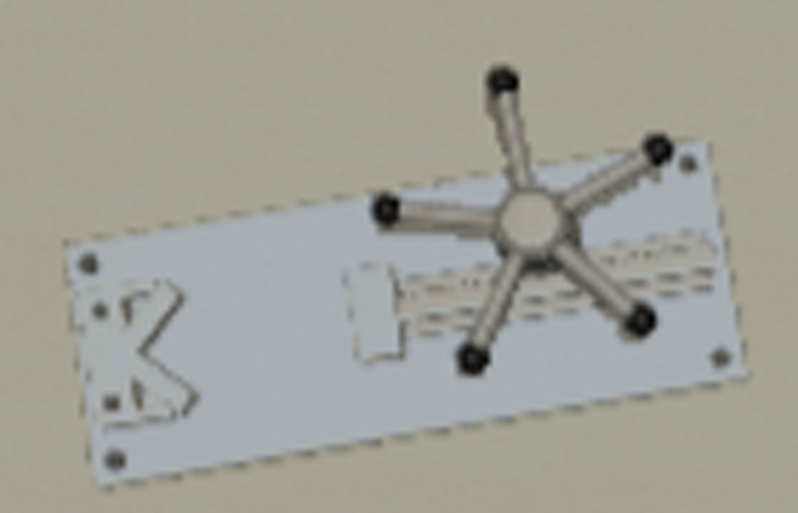

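View pics/c3.png

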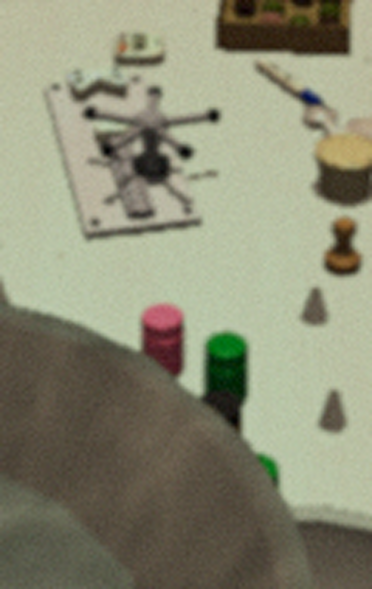

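```bash
cat > h.py <<'E'
from cell import manip
import numpy as np, cv2
from scipy.spatial.transform import Rotation as R
def ray(cam,u,v,z):
    c=manip.camera_model(cam);K=c["mtx"];T=c["world_to_cam"];Rm=T[:3,:3];o=-Rm.T@T[:3,3]
    d=Rm.T@np.linalg.solve(K,[u,v,1.]);return o+d*(z-o[2])/d[2]
def proj(cam,p):
    c=manip.camera_model(cam);q=c["world_to_cam"]@np.r_[p,1];q=c["mtx"]@q[:3];return q[:2]/q[2]
def blobs(m,amin,amax):
    n,l,st,ce=cv2.connectedComponentsWithStats(m.astype(np.uint8));
    return [(ce[i].round(2),st[i]) for i in range(1,n) if amin<st[i][4]<amax]
E
python3 - <<'E'
from h import *
s=manip.read_state(); print(R.from_quat(s["orientation"]).as_matrix().round(3))
t=cv2.imread("pics/top0.png").astype(int)
print("balls");g=t.max(2)
for c,st in blobs(g[210:300,160:300]<55,4,200): 
    c=c+[160,210];print(c,st[2:],ray("top",*c,.075).round(4))
print("dark jar")
m=(g<62)&(t[:,:,1]<t[:,:,2]*1.2)
for c,st in blobs(m[215:260,395:428],20,900):
    c=c+[395,215];print(c,st[2:],ray("top",*c,.06).round(4))
print("plate: bluish")
b=(t[:,:,0]-t[:,:,2]>0)&(g>100)
mm=np.zeros_like(b);mm[225:300,165:300]=b[225:300,165:300]
cs=max(cv2.findContours(mm.astype(np.uint8),cv2.RETR_EXTERNAL,cv2.CHAIN_APPROX_NONE)[0],key=cv2.contourArea)
r=cv2.minAreaRect(cs);print(r)
for p in cv2.boxPoints(r):print(p,ray("top",*p,.012).round(4))
E
```

```text
[[ 0.372 -0.     0.928]
 [-0.928  0.001  0.372]
 [-0.001 -1.     0.   ]]
balls
[247.87 223.93] [ 5  4 15] [0.5594 0.0639 0.075 ]
[275.17 235.83] [ 5  5 18] [ 0.5282 -0.0098  0.075 ]
[227.47 246.35] [ 4  5 17] [0.4984 0.1167 0.075 ]
[255.  255.8] [5 2 5] [0.4742 0.043  0.075 ]
[272.16 266.16] [ 5  5 19] [ 0.4473 -0.003   0.075 ]
[242.72 272.72] [ 5  5 18] [0.4291 0.0744 0.075 ]
dark jar
[408.95 234.36] [ 17  14 185] [ 0.5389 -0.3723  0.06  ]
plate: bluish
((229.99998474121094, 264.5), (42.414939880371094, 114.9148941040039), 80.53767395019531)
[169.83783 253.02704] [0.4845 0.2828 0.012 ]
[283.18918 234.13513] [ 0.5416 -0.0317  0.012 ]
[290.16214 275.97296] [ 0.4253 -0.0523  0.012 ]
[176.81079 294.86487] [0.37   0.2578 0.012 ]
```

```bash
python3 - <<'E'
from h import *
t=cv2.imread("pics/top0.png").astype(int);g=t.max(2)
# lid: darkest, neutral
m=np.zeros(g.shape,bool); m[215:260,395:428]=((g<62)&(t[:,:,2]-t[:,:,0]<14))[215:260,395:428]
for c,st in blobs(m,20,900): print(c,st,ray("top",*c,.06).round(4))
cs=max(cv2.findContours(m.astype(np.uint8),0,1)[0],key=cv2.contourArea); print(cv2.minEnclosingCircle(cs))
print("crop circle", ray("top",340+430/6-.4,200+200/6-.4,.06).round(4))
# whole jar footprint
b=(t[:,:,0]-t[:,:,2]>0)&(g>100)
mm=np.zeros_like(b);mm[225:300,165:300]=b[225:300,165:300]
cs=max(cv2.findContours(mm.astype(np.uint8),0,1)[0],key=cv2.contourArea)[:,0]
w=np.array([ray("top",*p,.012)[:2]*1000 for p in cs],np.float32)
r=cv2.minAreaRect(w);print(r);print(cv2.boxPoints(r))
B=np.array([[.5594,.0639],[.5282,-.0098],[.4984,.1167],[.4473,-.003],[.4291,.0744]])
c=B.mean(0);d=B-c;print(c,np.hypot(*d.T),np.degrees(np.arctan2(d[:,1],d[:,0])))
# hub top circle from crop, v apex
print("hub",ray("top",160+531/5.7-.4,210+221/5.7-.4,.087).round(4))
print("apex",ray("top",160+140/5.7-.4,210+350/5.7-.4,.032).round(4))
for n,p in dict(bl=(90,263),br=(687,163),tr=(721,357),tl=(115,459)).items(): print("screw",n,ray("top",160+p[0]/5.7-.4,210+p[1]/5.7-.4,.012).round(4))
for n,p in dict(a=(348,270),b=(358,362),).items(): print("jaw",n,ray("top",160+p[0]/5.7-.4,210+p[1]/5.7-.4,.032).round(4))
E
```

```text
[410.71 233.42] [404 228  14  12 133] [ 0.5416 -0.3771  0.06  ]
((410.6538391113281, 233.5), 6.820932865142822)
crop circle [ 0.5429 -0.3787  0.06  ]
((455.4405212402344, 113.45858001708984), (117.5950698852539, 315.7828674316406), 10.112065315246582)
[[369.8347   258.57404 ]
 [425.27798  -52.30352 ]
 [541.0464   -31.656876]
 [485.60306  279.22067 ]]
[0.49248 0.04844] [0.06868259 0.06832142 0.06851623 0.0684639  0.06849048] [  13.00837268  -58.47820402   85.04329899 -131.29299347  157.72634057]
hub [0.4926 0.0487 0.087 ]
apex [0.4342 0.2369 0.032 ]
screw bl [0.4772 0.267  0.012 ]
screw br [ 0.53   -0.0232  0.012 ]
screw tr [ 0.4354 -0.0409  0.012 ]
screw tl [0.383  0.2503 0.012 ]
jaw a [0.4736 0.139  0.032 ]
jaw b [0.4298 0.1327 0.032 ]
```

The black-lidded amber jar at top-view pixel (411,233) is the target. The look-alikes are green at (383,230), (439,226) and (393,258), and pink at (367,249). The close crop shows it is the only one that is neither green nor pink. I measured the vice origin at about (0.453, 0.128), with +x at 100° in the world; the plate size, ball radius and V apex all agree with this. Next I move above the jar.

```bash
python3 -m handwheel '[[[-0.7,0,3.6,0,-8,0,0.4],[-1.4,0,7.2,0,-16,0,0.4],[-2.2,0,10.8,0,-24,0,0.4],[-2.9,0,14.5,0,-32,0,0.4],[-3.6,0,18.1,0,-40,0,0.4],[-4.3,0,21.8,0,-48,0,0.4],[-5.1,0,25.4,0,-56,0,0.4],[-5.8,0,29,0,-64,0,0.4],[-6.5,0,32.6,0,-71,0,0.4],[-7.24,0,36.27,0,-78.35,0,0.4],[-7.24,0,36.27,0,-78.35,0,0.4],[-7.24,3,36.27,0,-78.35,0,0.4],[-7.24,6,36.27,0,-78.35,0,0.4],[-7.24,9,36.27,0,-78.35,0,0.4],[-7.24,9,36.27,0,-78.35,0,0.4],[-7.24,9,36.27,0,-78.35,0,0.4]]]' 20
python3 - <<'E'
from h import *
s=manip.read_state();print(s["tool_pos"],R.from_quat(s["orientation"]).as_matrix().round(3).tolist(),s["opening"])
cv2.imwrite("pics/t1.png",manip.capture("top")[:,:,::-1])
im=cv2.imread("pics/t1.png");cv2.imwrite("pics/t1c.png",cv2.resize(im[150:350,320:480],None,fx=3,fy=3))
E
```

```text
clock: 1.7
tool_pos: [0.5418, -0.3785, 0.1416]
orientation: [-0.704, -0.062, 0.063, 0.705]
wrist_force: [0.5, -0.6, 1.1]
opening: 0.06
[ 0.54183349 -0.37845236  0.14160993] [[0.984, -0.001, -0.176], [0.176, 0.0, 0.984], [-0.001, -1.0, 0.001]] 0.060003442065052856
```

View pics/t1c.png

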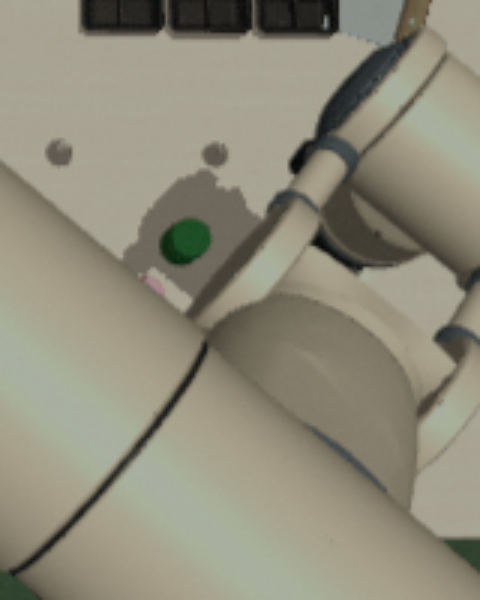

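```bash
python3 -m handwheel '[[[0,2,0,0,0,0,0.4],[0,4,0,0,0,0,0.4],[0,6,0,0,0,0,0.4],[0,7,0,0,0,0,0.4],[0,8,0,0,0,0,0.4],[0,9,0,0,0,0,0.4]]]'
python3 - <<'E'
from h import *
cv2.imwrite("pics/s2.png",cv2.resize(manip.capture("side")[200:340,210:350,::-1],None,fx=4,fy=4,interpolation=2))
E
```

```text
clock: 2.35
tool_pos: [0.5428, -0.3788, 0.0519]
orientation: [0.705, 0.063, -0.062, -0.704]
wrist_force: [0.3, -0.8, 0.5]
opening: 0.06
```

View pics/s2.png

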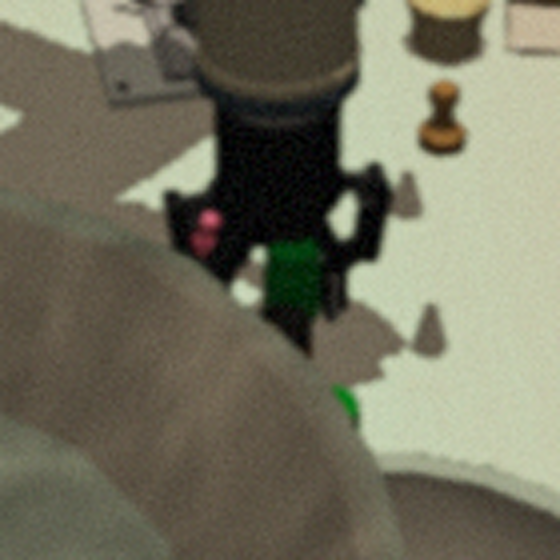

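```bash
python3 - <<'E'
from h import *
for p in [(.5428,-.3788,.0519),(.5420,-.3777,.06),(.5420,-.3777,.0),(.5428,-.3788,.15)]:
    q=proj("side",p);print(p,q.round(1),((q-[210,200])*4).round(0))
for u,v,n in((383,230,'gl'),(439,226,'gr'),(393,258,'gb'),(367,249,'p')):
    p=ray("top",u,v,.06);print(n,p.round(3),proj("side",p).round(1))
E
```

```text
(0.5428, -0.3788, 0.0519) [279.1 282.2] [276. 329.]
(0.542, -0.3777, 0.06) [278.8 279.4] [275. 318.]
(0.542, -0.3777, 0.0) [278.7 297.6] [275. 390.]
(0.5428, -0.3788, 0.15) [279.2 250.5] [277. 202.]
gl [ 0.55  -0.302  0.06 ] [280.5 260.5]
gr [ 0.563 -0.455  0.06 ] [289.2 300.6]
gb [ 0.474 -0.327  0.06 ] [251.6 267.3]
p [ 0.498 -0.258  0.06 ] [260.3 250.8]
```

```bash
python3 -m handwheel '[[[0,1,0,0,0,0,0.4],[0,2,0,0,0,0,0.4],[0,2.6,0,0,0,0,0.4],[0,3.1,0,0,0,0,0.4],[0,3.1,0,0,0,0,0.2],[0,3.1,0,0,0,0,0],[0,3.1,0,0,0,0,-0.3],[0,3.1,0,0,0,0,-0.4],[0,3.1,0,0,0,0,-0.4],[0,3.1,0,0,0,0,-0.4],[0,3.1,0,0,0,0,-0.4]]]' 25
python3 - <<'E'
from h import *
s=manip.read_state();print(s["tool_pos"],s["wrist_force"],s["opening"])
E
```

```text
clock: 3.5
tool_pos: [0.5423, -0.3784, 0.0207]
orientation: [0.704, 0.063, -0.063, -0.704]
wrist_force: [-0.5, 0.0, 5.6]
opening: 0.0372
[ 0.54228178 -0.37838051  0.02065014] [-0.47765631  0.02873379  5.55354963] 0.03719295767005491
```

```bash
python3 -m handwheel '[[[0,-2,0,0,0,0,-0.4],[0,-5,0,0,0,0,-0.4],[0,-8,0,0,0,0,-0.4],[0,-11,0,0,0,0,-0.4],[0,-14,0,0,0,0,-0.4],[0,-14,2,0,0,0,-0.4],[0,-14,6,0,0,0,-0.4],[0,-14,10,0,0,0,-0.4],[0,-14,14.5,0,0,0,-0.4],[0,-14,19,0,0,0,-0.4],[0,-14,23.5,0,0,0,-0.4],[0,-14,28,0,0,0,-0.4],[0,-14,32.5,0,0,0,-0.4],[0,-14,37,0,0,0,-0.4],[0,-14,41.5,0,0,0,-0.4],[0,-14,46,0,0,0,-0.4],[0,-14,50.5,0,0,0,-0.4],[0,-14,54.5,0,0,0,-0.4],[0.1,-14,57.5,0,0,0,-0.4],[0.12,-14,58.92,0,0,0,-0.4]]]'
python3 -m handwheel '[[[0,0,0,0,0,0,-0.4],[0,0,0,0,0,0,-0.4],[0,0,0,0,0,0,-0.4]]]'
python3 - <<'E'
from h import *
s=manip.read_state();print(s["tool_pos"],R.from_quat(s["orientation"]).as_matrix().round(3).tolist(),s["opening"],s["wrist_force"])
a=manip.capture("side")[110:240,190:330,::-1];b=manip.capture("top")[190:320,140:280,::-1]
cv2.imwrite("pics/st3.png",cv2.resize(np.hstack([a,b]),None,fx=2.85,fy=2.85,interpolation=2))
E
```

```text
clock: 5.5
tool_pos: [0.4386, 0.2041, 0.1603]
orientation: [-0.704, -0.063, 0.063, 0.704]
wrist_force: [0.8, 0.9, -0.3]
opening: 0.0374
clock: 5.8
tool_pos: [0.4395, 0.2008, 0.1602]
orientation: [0.704, 0.062, -0.062, -0.704]
wrist_force: [-0.4, -0.2, -1.0]
opening: 0.0372
[0.43947875 0.20084385 0.16023943] [[0.984, -0.0, -0.175], [0.175, -0.0, 0.984], [-0.0, -1.0, -0.0]] 0.0371950646642866 [-0.35155147 -0.15345421 -0.98404067]
```

View pics/st3.png

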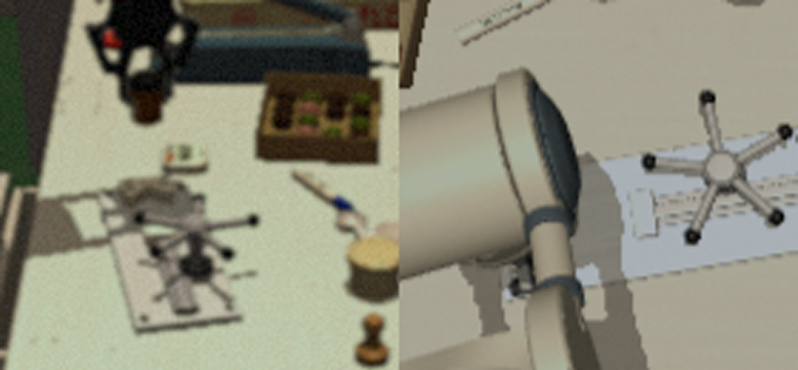

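```bash
python3 - <<'E'
from h import *
print(proj("side",(.4395,.2008,.14)),proj("side",(.4395,.2008,.20)))
print("seat/apex",proj("side",(.4332,.2383,.032)),"hub",proj("side",(.4925,.0485,.087)))
cv2.imwrite("pics/s4.png",cv2.resize(manip.capture("side")[110:220,190:320,::-1],None,fx=6,fy=5.4,interpolation=2))
E
```

```text
[241.24880162 152.02087626] [240.55976011 135.73339221]
seat/apex [240.87953686 174.94224238] hub [257.38477313 186.86365897]
```

View pics/s4.png

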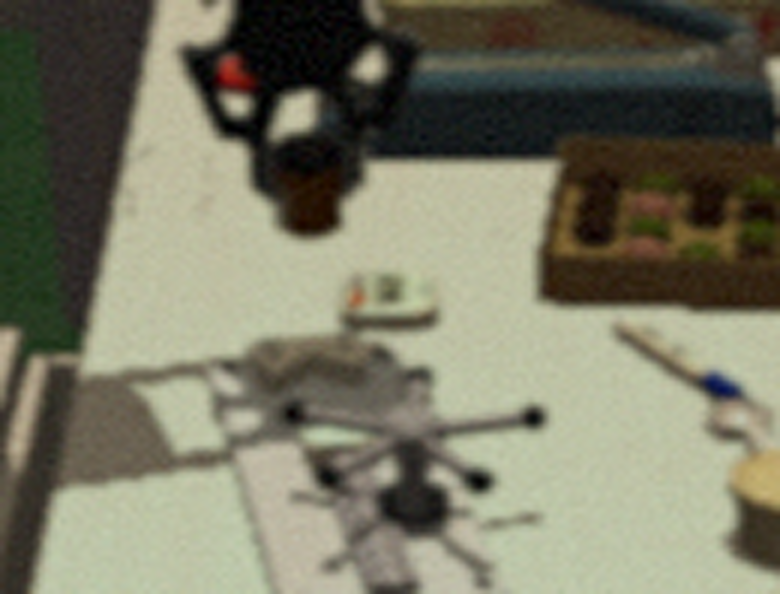

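```bash
python3 -m handwheel '[[[0,2,0,0,0,0,-0.4],[0,5,0,0,0,0,-0.4],[0,8,0,0,0,0,-0.4],[0,10,0,0,0,0,-0.4],[0,11.5,0,0,0,0,-0.4],[0,12,0,0,0,0,-0.4],[0,12.3,0,0,0,0,-0.4],[0,12.5,0,0,0,0,-0.4],[0,12.6,0,0,0,0,-0.4],[0,12.6,0,0,0,0,-0.4]]]'
python3 - <<'E'
from h import *
s=manip.read_state();print(s["tool_pos"],s["wrist_force"],s["torque"])
E
```

```text
clock: 6.95
tool_pos: [0.4395, 0.202, 0.0347]
orientation: [-0.704, -0.063, 0.062, 0.704]
wrist_force: [-0.2, 0.1, -1.2]
opening: 0.0377
[0.4395207  0.20200049 0.03469566] [-0.24787095  0.07642247 -1.17293895] [0.04145341 0.00321005 0.04541781]
```

```bash
python3 -m handwheel '[[[0,0.1,0,0,0,0,-0.4],[0,0.2,0,0,0,0,-0.4],[0,0.2,0,0,0,0,-0.4]]]'
```

```text
clock: 7.25
tool_pos: [0.4395, 0.202, 0.0326]
orientation: [-0.704, -0.063, 0.062, 0.704]
wrist_force: [-0.3, -0.1, 5.6]
opening: 0.0379
```

Touchdown (force rose about 6.8 N). Next I release and rise, then look.

```bash
python3 -m handwheel '[[[0,0,0,0,0,0,-0.2],[0,0,0,0,0,0,0],[0,0,0,0,0,0,0.2],[0,0,0,0,0,0,0.4],[0,0,0,0,0,0,0.4],[0,-1,0,0,0,0,0.4],[0,-3,0,0,0,0,0.4],[0,-6,0,0,0,0,0.4],[0,-10,0,0,0,0,0.4],[0,-13,0,0,0,0,0.4],[0,-16,0,0,0,0,0.4],[0,-16,-4,0,0,0,0],[0,-16,-8,0,0,0,-0.5],[0,-16,-12,0,0,0,-1],[0,-16,-16,0,0,0,-1],[0,-16,-20,0,0,0,-1],[0,-16,-24,0,0,0,-1],[0,-16,-28,0,0,0,-1]]]'
python3 - <<'E'
from h import *
s=manip.read_state();print(s["tool_pos"],R.from_quat(s["orientation"]).as_matrix().round(3).tolist(),s["opening"],s["wrist_force"])
a=manip.capture("side")[130:240,200:340,::-1];b=manip.capture("top")[200:310,150:290,::-1]
cv2.imwrite("pics/st5.png",cv2.resize(np.hstack([a,b]),None,fx=2.85,fy=2.85,interpolation=2)); cv2.imwrite("pics/t5.png",cv2.resize(b,None,fx=5.4,fy=5.4,interpolation=2))
E
```

```text
clock: 9.05
tool_pos: [0.4885, -0.0753, 0.1931]
orientation: [0.704, 0.063, -0.062, -0.704]
wrist_force: [0.5, -0.2, -0.1]
opening: 0.0001
[ 0.48854312 -0.07531236  0.1930759 ] [[0.984, 0.0, -0.176], [0.176, -0.0, 0.984], [0.0, -1.0, -0.0]] 9.702621661598637e-05 [ 0.50007051 -0.21238976 -0.0745567 ]
```

View pics/st5.png

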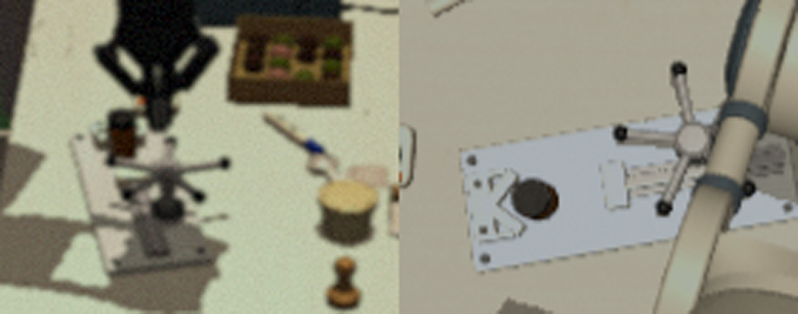

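View pics/t5.png

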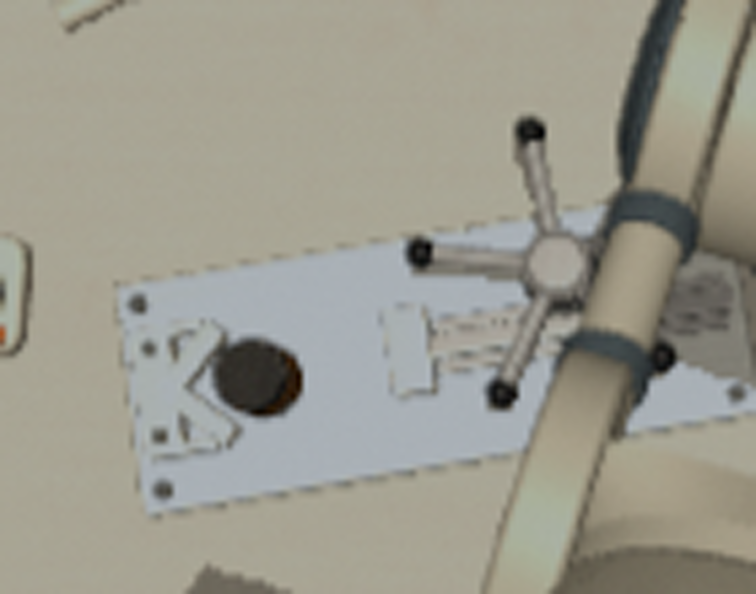

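```bash
python3 -m handwheel '[[[1.7,0,3.7,0,4,0,-1],[3.4,0,7.4,0,8,0,-1],[5.1,0,11.1,0,12,0,-1],[6.4,0,13.8,0,12,0,-1],[6.83,0,14.84,0,12,0,-1],[6.83,1.5,14.84,0,12,0,-1],[6.83,4,14.84,0,12,0,-1],[6.83,7,14.84,0,12,0,-1],[6.83,8.5,14.84,0,12,0,-1],[6.83,8.5,14.84,0,12,0,-1],[6.83,8.5,14.84,0,12,0,-1]]]'
python3 - <<'E'
from h import *
s=manip.read_state();print(s["tool_pos"],R.from_quat(s["orientation"]).as_matrix().round(3).tolist(),s["wrist_force"])
a=manip.capture("side")[140:230,220:340,::-1];b=manip.capture("top")[190:310,150:310,::-1]
cv2.imwrite("pics/s6.png",cv2.resize(a,None,fx=6,fy=6,interpolation=2)); cv2.imwrite("pics/t6.png",cv2.resize(b,None,fx=4,fy=4,interpolation=2))
E
```

```text
clock: 10.25
tool_pos: [0.5297, 0.0842, 0.108]
orientation: [0.707, -0.011, 0.011, -0.707]
wrist_force: [0.1, 0.9, 0.1]
opening: -0.0001
[0.5297226  0.08424975 0.10796146] [[0.999, -0.0, 0.032], [-0.032, -0.0, 0.999], [-0.0, -1.0, -0.0]] [0.14143112 0.88817155 0.07296866]
```

View pics/s6.png

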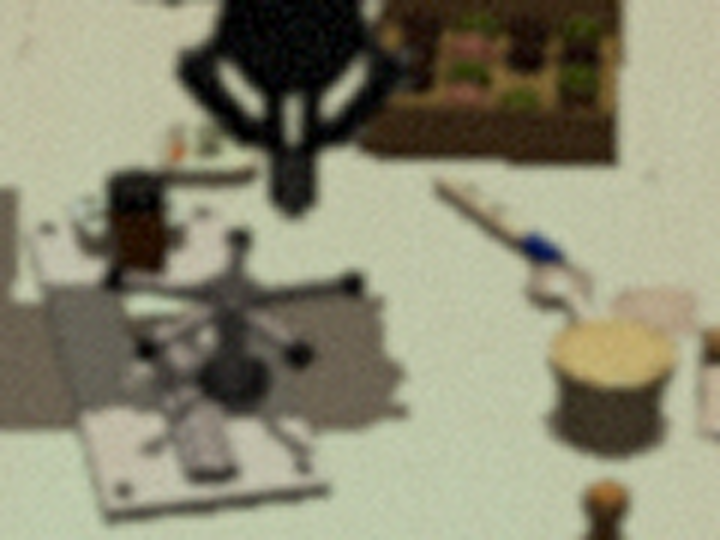

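View pics/t6.png

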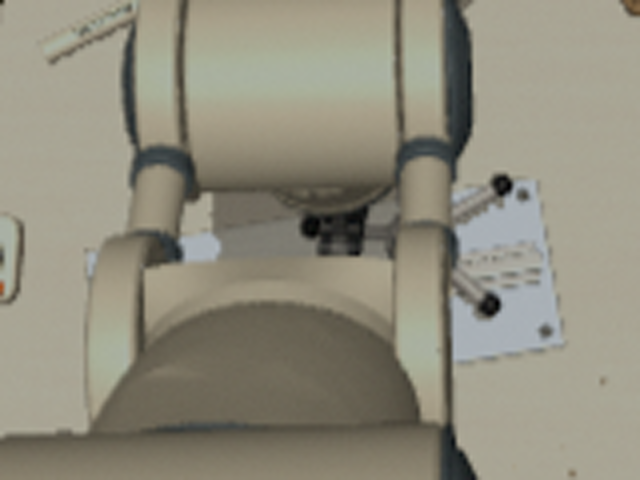

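```bash
python3 -m handwheel '[[[0.4,1,0,0,0,0,-1],[0.4,2.5,0,0,0,0,-1],[0.4,4,0,0,0,0,-1],[0.4,4.8,0,0,0,0,-1],[0.4,4.8,0,0,0,0,-1],[0.4,4.8,0,0,0,0,-1]]]'
python3 - <<'E'
from h import *
s=manip.read_state();print(s["tool_pos"],s["wrist_force"],s["torque"])
# rows for arc: current pose -> rotate about hub clockwise by a, in current tool axes
Rm=R.from_quat(s["orientation"]).as_matrix();h=np.array([.4925,.0485,0]);v=s["tool_pos"]-h;v[2]=0
for a in list(range(2,90,4)):
    q=R.from_euler("z",-a,degrees=True).as_matrix()@v-v
    print(a,(Rm.T@q*100).round(2))
a=manip.capture("side")[140:230,220:340,::-1]
cv2.imwrite("pics/s7.png",cv2.resize(a,None,fx=6,fy=6,interpolation=2))
E
```

```text
clock: 10.95
tool_pos: [0.534, 0.0844, 0.0595]
orientation: [-0.707, 0.011, -0.011, 0.707]
wrist_force: [-0.7, -0.2, -0.1]
opening: -0.0003
[0.53396601 0.08435571 0.0595377 ] [-0.68522751 -0.23932448 -0.13257537] [ 0.04504188 -0.0220605   0.04424671]
2 [ 0.13  0.   -0.14]
6 [ 0.37  0.   -0.44]
10 [ 0.58  0.   -0.76]
14 [ 0.78  0.   -1.09]
18 [ 0.95  0.   -1.43]
22 [ 1.1   0.   -1.78]
26 [ 1.22  0.   -2.14]
30 [ 1.32  0.   -2.51]
34 [ 1.39  0.   -2.89]
38 [ 1.43  0.   -3.27]
42 [ 1.45  0.   -3.65]
46 [ 1.44  0.   -4.03]
50 [ 1.41  0.   -4.41]
54 [ 1.34  0.   -4.79]
58 [ 1.26  0.   -5.16]
62 [ 1.14  0.   -5.53]
66 [ 1.    0.   -5.89]
70 [ 0.84  0.   -6.23]
74 [ 0.65  0.   -6.57]
78 [ 0.44  0.   -6.89]
82 [ 0.21 -0.   -7.19]
86 [-0.04 -0.   -7.48]
```

View pics/s7.png

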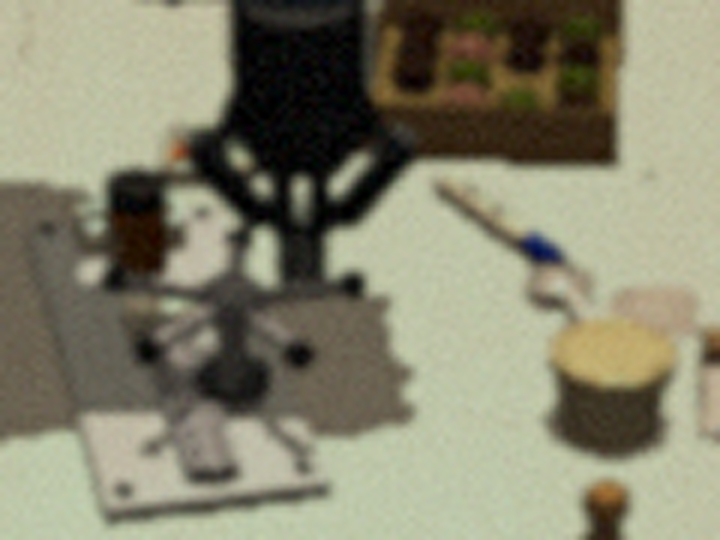

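```bash
python3 -m handwheel '[[[0.13,0,-0.14,0,2,0,-1],[0.25,0,-0.29,0,4,0,-1],[0.37,0,-0.44,0,6,0,-1],[0.48,0,-0.6,0,8,0,-1],[0.58,0,-0.76,0,10,0,-1],[0.68,0,-0.92,0,12,0,-1],[0.78,0,-1.09,0,14,0,-1]]]'; python3 -c "
from h import *
s=manip.read_state();print(s['wrist_force'],s['torque'])"
```

```text
clock: 11.7
tool_pos: [0.5415, 0.0736, 0.06]
orientation: [-0.7, 0.098, -0.098, 0.701]
wrist_force: [-0.5, 6.6, -0.1]
opening: -0.0002
[-0.45228673  6.55904856 -0.13189938] [ 0.93905817  0.14756253 -0.02958675]
```

```bash
python3 -m handwheel '[[[0.13,0,-0.14,0,2,0,-1],[0.31,0,-0.36,0,5,0,-1],[0.48,0,-0.6,0,8,0,-1],[0.68,0,-0.92,0,12,0,-1],[0.87,0,-1.26,0,16,0,-1],[1.03,0,-1.6,0,20,0,-1],[1.16,0,-1.96,0,24,0,-1],[1.27,0,-2.33,0,28,0,-1],[1.36,0,-2.7,0,32,0,-1],[1.41,0,-3.08,0,36,0,-1],[1.44,0,-3.46,0,40,0,-1]]]'; python3 -c "
from h import *
s=manip.read_state();print(s['tool_pos'],s['wrist_force'],s['torque'])
b=manip.capture('top')[190:310,150:310,::-1];a=manip.capture('side')[140:230,220:340,::-1]
cv2.imwrite('pics/t8.png',np.hstack([cv2.resize(b,(440,330),interpolation=2),cv2.resize(a,(360,330),interpolation=2)]))"
```

```text
clock: 12.8
tool_pos: [0.5463, 0.0363, 0.0601]
orientation: [-0.624, 0.332, -0.332, 0.625]
wrist_force: [1.7, 6.1, -1.1]
opening: 0.0001
[0.5463138  0.03633094 0.06010374] [ 1.73185223  6.05383192 -1.05721665] [ 1.00563398 -0.21210513 -0.00823774]
```

View pics/t8.png

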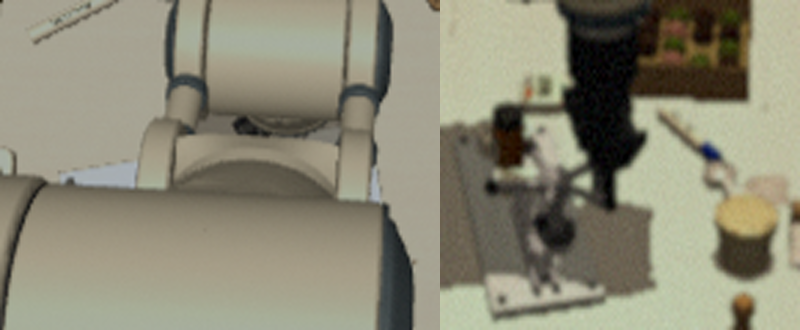

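```bash
python3 -m handwheel '[[[0.13,0,-0.14,0,2,0,-1],[0.31,0,-0.36,0,5,0,-1],[0.48,0,-0.6,0,8,0,-1],[0.68,0,-0.92,0,12,0,-1],[0.87,0,-1.26,0,16,0,-1],[1.03,0,-1.6,0,20,0,-1],[1.16,0,-1.96,0,24,0,-1],[1.27,0,-2.33,0,28,0,-1],[1.27,0,-2.33,0,28,0,-1]]]'; python3 -c "
from h import *
s=manip.read_state();print(s['tool_pos'],s['wrist_force'],s['torque'])"
```

```text
clock: 13.8
tool_pos: [0.5339, 0.0124, 0.0599]
orientation: [-0.526, 0.472, -0.473, 0.527]
wrist_force: [1.2, 2.3, 1.7]
opening: -0.0002
[0.53393963 0.01242899 0.05986763] [1.1657599  2.31162192 1.67665269] [ 0.49931433 -0.25060491 -0.02010971]
```

```bash
python3 -m handwheel '[[[0,0,0.4,0,0,0,-1],[0,0,0.8,0,0,0,-1],[0,-1.5,0.8,0,0,0,-1],[0,-3.5,0.8,0,0,0,-1],[0,-4.8,0.8,0,0,0,-1],[0,-4.8,0.8,0,0,0,-1],[0,-4.8,0.8,0,0,0,-1]]]'; python3 -c "
from h import *
s=manip.read_state();print(s['tool_pos'],s['wrist_force'])
Rm=R.from_quat(s['orientation']).as_matrix();x=Rm[:,0];y=np.degrees(np.arctan2(x[1],x[0]));print(y)
t=np.array([.534,.0844,s['tool_pos'][2]])-s['tool_pos'];print((Rm.T@t*100).round(2),-(-2-y))"
```

```text
clock: 14.5
tool_pos: [0.5416, 0.0133, 0.1071]
orientation: [-0.526, 0.472, -0.472, 0.526]
wrist_force: [0.3, 0.2, -0.7]
opening: 0.0002
[0.54157849 0.01326589 0.10711093] [ 0.31432482  0.17827561 -0.69128199]
-83.77563258100487
[-7.15 -0.    0.02] -81.77563258100487
```

```bash
python3 -m handwheel '[[[-0.7,0,0,0,-8,0,-1],[-1.4,0,0,0,-16,0,-1],[-2.1,0,0,0,-24,0,-1],[-2.8,0,0,0,-32,0,-1],[-3.5,0,0,0,-40,0,-1],[-4.2,0,0,0,-48,0,-1],[-4.9,0,0,0,-56,0,-1],[-5.6,0,0,0,-64,0,-1],[-6.3,0,0,0,-72,0,-1],[-7.15,0,0,0,-80,0,-1],[-7.15,0,0,0,-81.8,0,-1],[-7.15,0,0,0,-81.8,0,-1]]]'; python3 -c "
from h import *
s=manip.read_state();print(s['tool_pos'],s['wrist_force'])
a=manip.capture('side')[:,:,::-1];cv2.imwrite('pics/s9full.png',a)
cv2.imwrite('pics/s9.png',cv2.resize(a[140:230,220:340],None,fx=6,fy=6,interpolation=2))"
```

```text
clock: 15.7
tool_pos: [0.5333, 0.0845, 0.1064]
orientation: [0.707, -0.013, 0.012, -0.707]
wrist_force: [-0.4, -1.2, 0.6]
opening: 0.0001
[0.53330544 0.08453582 0.10637321] [-0.39057958 -1.22396981  0.55762369]
```

View pics/s9.png

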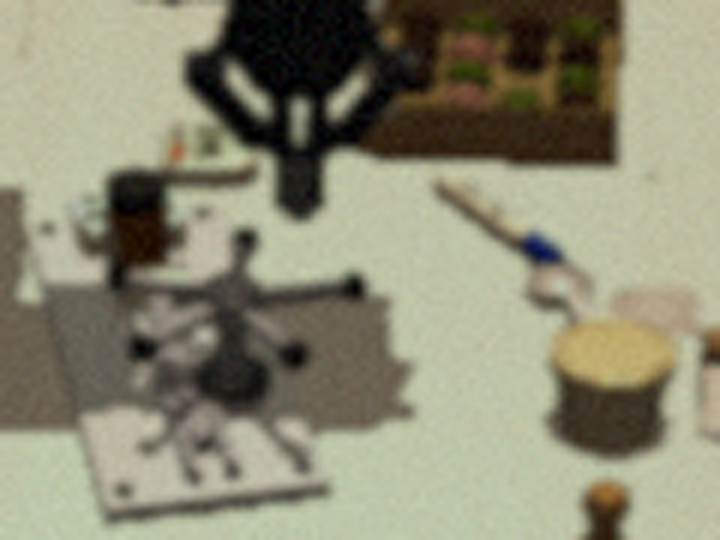

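```bash
python3 -m handwheel '[[[0,1,0,0,0,0,-1],[0,2.5,0,0,0,0,-1],[0,4,0,0,0,0,-1],[0,4.7,0,0,0,0,-1],[0,4.7,0,0,0,0,-1],[0,4.7,0,0,0,0,-1]]]'; python3 -m handwheel '[[[0.13,0,-0.14,0,2,0,-1],[0.25,0,-0.29,0,4,0,-1],[0.37,0,-0.44,0,6,0,-1],[0.48,0,-0.6,0,8,0,-1],[0.58,0,-0.76,0,10,0,-1],[0.68,0,-0.92,0,12,0,-1],[0.78,0,-1.09,0,14,0,-1],[0.87,0,-1.26,0,16,0,-1],[1.03,0,-1.6,0,20,0,-1],[1.16,0,-1.96,0,24,0,-1],[1.27,0,-2.33,0,28,0,-1],[1.36,0,-2.7,0,32,0,-1]]]'; python3 -c "
from h import *
s=manip.read_state();print(s['tool_pos'],s['wrist_force'],s['torque'])
a=manip.capture('side')[:,:,::-1]
cv2.imwrite('pics/s10.png',cv2.resize(a[140:230,220:340],None,fx=6,fy=6,interpolation=2))"
```

```text
clock: 16.35
tool_pos: [0.5338, 0.0843, 0.0603]
orientation: [-0.707, 0.013, -0.013, 0.707]
wrist_force: [1.0, 0.1, 0.1]
opening: -0.0
clock: 17.55
tool_pos: [0.5469, 0.0572, 0.0611]
orientation: [-0.675, 0.208, -0.208, 0.676]
wrist_force: [0.0, 6.5, -0.3]
opening: -0.0001
[0.54691837 0.0572312  0.0610688 ] [ 5.01040597e-03  6.54959755e+00 -3.08155754e-01] [ 0.97618968 -0.0274687   0.01407975]
```

View pics/s10.png

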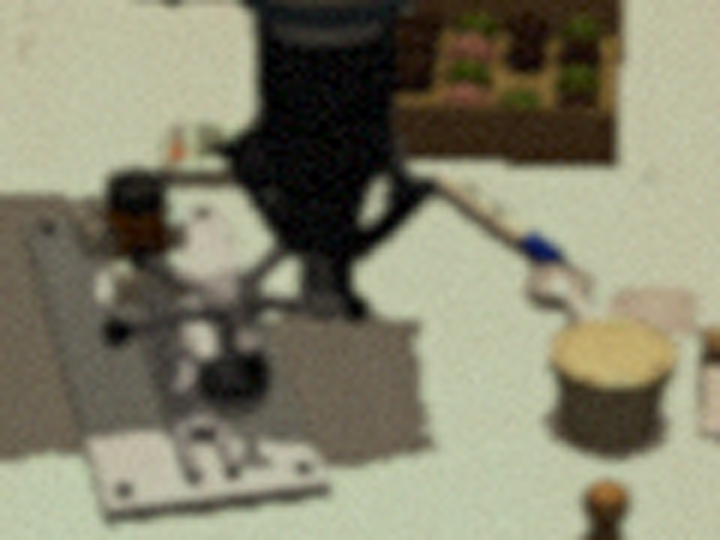

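Force is steady at 6.5 N (free running) and the jar is still upright. I continue in smaller strokes and read the force each time.

```bash
python3 -m handwheel '[[[0.13,0,-0.14,0,2,0,-1],[0.31,0,-0.36,0,5,0,-1],[0.48,0,-0.6,0,8,0,-1],[0.63,0,-0.84,0,11,0,-1],[0.78,0,-1.09,0,14,0,-1],[0.87,0,-1.26,0,16,0,-1]]]';python3 -m handwheel '[[[0.13,0,-0.14,0,2,0,-1],[0.25,0,-0.29,0,4,0,-1],[0.37,0,-0.44,0,6,0,-1]]]'; python3 -c "
from h import *
s=manip.read_state();print(s['wrist_force'])
a=manip.capture('side')[:,:,::-1]
cv2.imwrite('pics/s11.png',cv2.resize(a[140:230,220:340],None,fx=6,fy=6,interpolation=2))"
```

```text
clock: 18.2
tool_pos: [0.5471, 0.0419, 0.061]
orientation: [-0.64, 0.299, -0.3, 0.641]
wrist_force: [0.9, 5.4, -0.6]
opening: -0.0003
clock: 18.5
tool_pos: [0.5461, 0.0363, 0.061]
orientation: [-0.624, 0.332, -0.333, 0.625]
wrist_force: [1.1, 6.9, -0.0]
opening: -0.0
[ 1.11375394  6.9423227  -0.02066663]
```

View pics/s11.png

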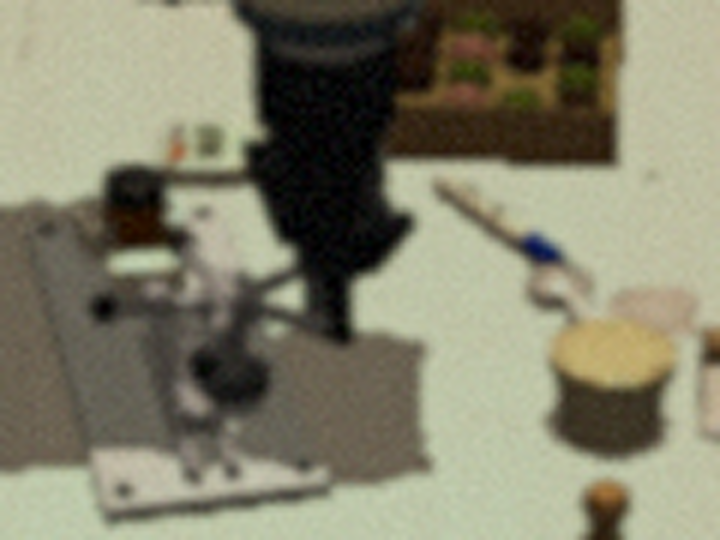

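```bash
for i in 1; do python3 -m handwheel '[[[0.07,0,-0.07,0,1,0,-1],[0.13,0,-0.14,0,2,0,-1],[0.19,0,-0.21,0,3,0,-1],[0.25,0,-0.29,0,4,0,-1]]]'; done; python3 -m handwheel '[[[0.07,0,-0.07,0,1,0,-1],[0.13,0,-0.14,0,2,0,-1]]]'; python3 -m handwheel '[[[0.07,0,-0.07,0,1,0,-1],[0.13,0,-0.14,0,2,0,-1]]]'
```

```text
clock: 18.95
tool_pos: [0.5451, 0.0327, 0.061]
orientation: [-0.612, 0.353, -0.354, 0.613]
wrist_force: [0.2, 6.4, -0.2]
opening: 0.0001
clock: 19.15
tool_pos: [0.5446, 0.0308, 0.061]
orientation: [-0.606, 0.364, -0.365, 0.607]
wrist_force: [2.1, 6.1, -0.3]
opening: -0.0002
clock: 19.35
tool_pos: [0.5439, 0.029, 0.061]
orientation: [-0.599, 0.374, -0.375, 0.6]
wrist_force: [1.5, 6.7, -0.3]
opening: 0.0002
```

```bash
python3 -m handwheel '[[[0.07,0,-0.07,0,1,0,-1],[0.13,0,-0.14,0,2,0,-1]]]' | grep wrist; python3 -m handwheel '[[[0.07,0,-0.07,0,1,0,-1],[0.07,0,-0.07,0,1,0,-1]]]'|grep -E "wrist|pos"; python3 -c "
from h import *
s=manip.read_state();print(s['wrist_force'])
a=manip.capture('side')[:,:,::-1]
cv2.imwrite('pics/s12.png',cv2.resize(a[140:230,220:340],None,fx=6,fy=6,interpolation=2))"
```

```text
wrist_force: [0.8, 9.0, -0.3]
tool_pos: [0.5431, 0.0267, 0.0611]
wrist_force: [2.4, 11.7, -0.1]
[ 2.3678838  11.65485691 -0.0802304 ]
```

View pics/s12.png

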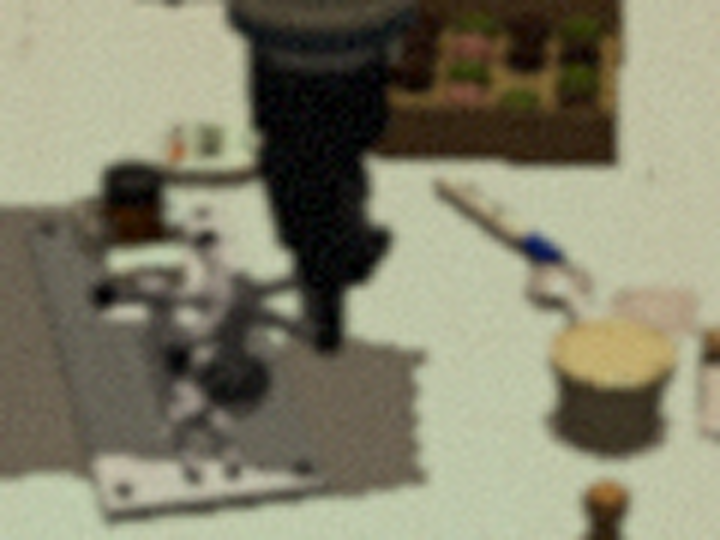

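Push rose from 6.4 to 11.9 N, about 0.56 N m, which is in the wanted band. I stop here, back off and lift.

```bash
python3 -m handwheel '[[[0,0,0.2,0,0,0,-1],[0,0,0.5,0,0,0,-1],[0,0,0.9,0,0,0,-1],[0,-1.5,0.9,0,0,0,-1],[0,-3.5,0.9,0,0,0,-1],[0,-6,0.9,0,0,0,-1],[0,-10,0.9,0,0,0,-1],[0,-14,0.9,0,0,0,-1],[0,-14,0.9,0,0,0,-1]]]'; python3 -c "
from h import *
s=manip.read_state();Rm=R.from_quat(s['orientation']).as_matrix()
print((Rm.T@(np.array([.45,-.20,.2])-s['tool_pos'])*100).round(1))"
```

```text
clock: 20.7
tool_pos: [0.5533, 0.0293, 0.2054]
orientation: [-0.588, 0.388, -0.393, 0.591]
wrist_force: [0.0, -0.6, -0.1]
opening: -0.0003
[ 17.1   0.5 -18.5]
```

```bash
python3 -m handwheel '[[[2,0,-2.2,0,0,0,-1],[5,0,-5.4,0,0,0,-1],[8,0,-8.6,0,0,0,-1],[11,0,-11.9,0,0,0,-1],[14,0,-15.1,0,0,0,-1],[17.1,0,-18.5,0,0,0,-1],[17.1,0,-18.5,0,0,0,-1],[17.1,0,-18.5,0,0,0,-1]]]'; python3 -c "
from h import *
a=manip.capture('side')[:,:,::-1];b=manip.capture('top')[:,:,::-1];cv2.imwrite('pics/t13f.png',b)
cv2.imwrite('pics/s13.png',cv2.resize(a[140:230,220:340],None,fx=6,fy=6,interpolation=2))
cv2.imwrite('pics/t13.png',cv2.resize(b[210:300,160:300],None,fx=5.7,fy=5.7,interpolation=2))"
```

```text
clock: 21.5
tool_pos: [0.4466, -0.2011, 0.2002]
orientation: [-0.589, 0.391, -0.391, 0.589]
wrist_force: [1.1, 0.6, 0.1]
opening: -0.0005
```

View pics/s13.png

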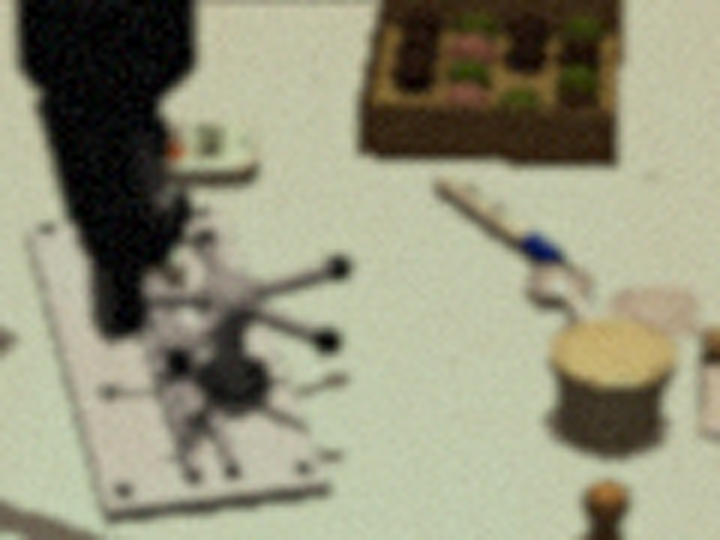

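View pics/t13.png

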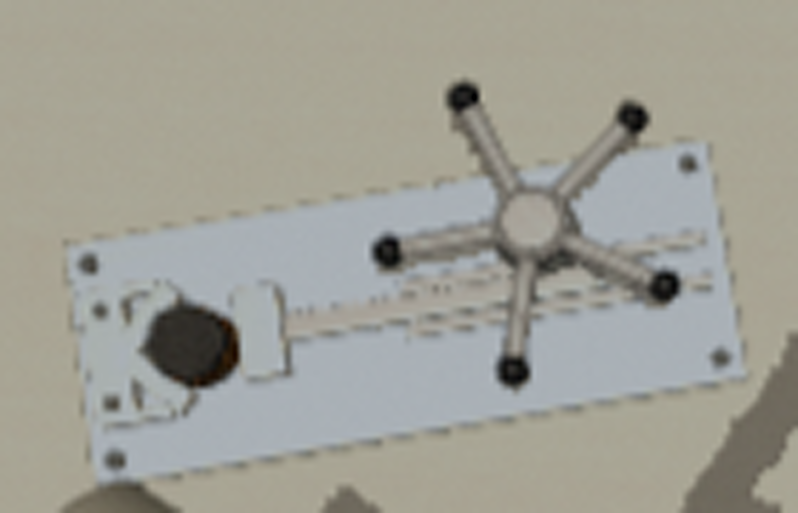

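```bash
python3 - <<'E'
from h import *
t=cv2.imread("pics/t13f.png").astype(int);g=t.max(2)
O=np.array([.4529,.1277]);xh=np.array([-.176,.984]);yh=np.array([-.984,-.176])
def V(p):return ((p[:2]-O)@xh*1000).round(1),((p[:2]-O)@yh*1000).round(1)
m=np.zeros(g.shape,bool);m[255:285,180:206]=((g<65)&(t[:,:,2]-t[:,:,0]<14))[255:285,180:206]
for c,st in blobs(m,40,900):print("lid",c,st[2:],V(ray("top",*c,.072)))
print("lid eye",V(ray("top",160+192/5.7-.4,210+344/5.7-.4,.072)))
for p in((235,290),(246,378)):print("jaw",V(ray("top",160+p[0]/5.7-.4,210+p[1]/5.7-.4,.032)))
B=[]
for c,st in blobs(g[210:300,200:300]<55,9,40):
    p=ray("top",*(c+[200,210]),.075);B.append(p[:2])
B=np.array(B);d=B-B.mean(0);print(len(B),B.mean(0),np.sort(np.degrees(np.arctan2(d[:,1],d[:,0]))))
E
```

```text
lid [192.39 269.79] [ 14  14 135] (np.float64(81.8), np.float64(3.2))
lid eye (np.float64(79.5), np.float64(4.0))
jaw (np.float64(62.2), np.float64(-21.7))
jaw (np.float64(62.7), np.float64(20.7))
6 [0.4824317  0.07176822] [-164.74135733 -102.34648458  -48.88168611    9.03930395   95.30765597
  113.24861446]
```

```bash
python3 - <<'E'
from h import *
O=np.array([.4529,.1277]);xh=np.array([-.176,.984]);yh=np.array([-.984,-.176])
def V(p):return ((p[:2]-O)@xh*1000).round(1),((p[:2]-O)@yh*1000).round(1)
print("lid at t5",V(ray("top",150+255/5.4-.4,200+375/5.4-.4,.072)))
for p in((183,297),(197,397),(140,350)):print("V tip/apex",V(ray("top",160+p[0]/5.7-.4,210+p[1]/5.7-.4,.032)))
for p in((348,270),(358,362)):print("jaw0",V(ray("top",160+p[0]/5.7-.4,210+p[1]/5.7-.4,.032)))
t=cv2.imread("pics/t13f.png")
cv2.imwrite("pics/t14.png",cv2.resize(t[250:295,165:225],None,fx=13,fy=13,interpolation=2))
t0=cv2.imread("pics/top0.png")
B=[]
g=t.max(2).astype(int)
for c,st in blobs(g[210:300,200:300]<55,9,40):
    p=ray("top",*(c+[200,210]),.075);r=p[:2]-[.4925,.0485];print((c+[200,210]),st[4],np.hypot(*r).round(4),np.degrees(np.arctan2(r[1],r[0])).round(1))
E
```

```text
lid at t5 (np.float64(70.0), np.float64(3.2))
V tip/apex (np.float64(87.2), np.float64(-22.5))
V tip/apex (np.float64(86.9), np.float64(25.7))
V tip/apex (np.float64(110.8), np.float64(-0.8))
jaw0 (np.float64(7.4), np.float64(-22.4))
jaw0 (np.float64(9.0), np.float64(21.9))
[240.76 226.65] 17 0.0685 30.0
[270.6 230.4] 15 0.068 -42.4
[227.59 253.88] 17 0.0688 101.9
[276.05 259.95] 19 0.0679 -115.0
[200.27 270.64] 11 0.1501 113.3
[249.65 274.53] 17 0.0683 173.7
```

View pics/t14.png

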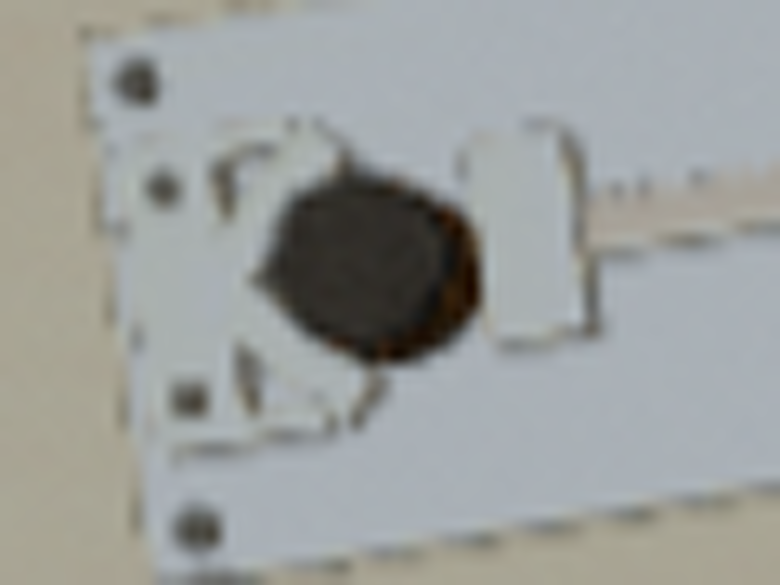

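```bash
python3 - <<'E'
from h import *
from scipy.optimize import least_squares
O=np.array([.4529,.1277]);xh=np.array([-.176,.984]);yh=np.array([-.984,-.176])
def lid(im,x0,y0,name):
    g=cv2.cvtColor(im,6).astype(np.float32)
    up=cv2.resize(g,None,fx=8,fy=8,interpolation=2)
    for th in (75,90,105):
        cs=max(cv2.findContours((up<th).astype(np.uint8),0,1)[0],key=cv2.contourArea)[:,0]
        P=np.array([ray("top",x0+(u+.5)/8-.5,y0+(v+.5)/8-.5,.072)[:2] for u,v in cs])
        P=np.c_[(P-O)@xh,(P-O)@yh]*1000
        # far from the camera: boundary points facing away
        c=P.mean(0)
        for it in range(10):
            cam=-manip.camera_model("top")["world_to_cam"][:3,:3].T@manip.camera_model("top")["world_to_cam"][:3,3]
            cv=np.array([(cam[:2]-O)@xh,(cam[:2]-O)@yh])*1000
            d=(c-cv)/np.linalg.norm(c-cv)
            s=P[(P-c)@d>2]
            f=least_squares(lambda q:np.hypot(*(s-q).T)-19,c,loss="soft_l1");c=f.x
        print(name,th,c.round(2),np.sqrt((f.fun**2).mean()).round(2),len(s), "extents",P.min(0).round(1),P.max(0).round(1))
t=cv2.imread("pics/t13f.png");lid(t[255:285,180:204],180,255,"now")
t=cv2.resize(cv2.imread("pics/t5.png"),(140,110),interpolation=cv2.INTER_AREA);lid(t[55:82,35:62],185,255,"t5")
E
```

```text
now 75 [80.48  3.71] 1.04 153 extents [ 58.7 -16.3] [101.3  24.2]
now 90 [81.08  3.23] 0.98 152 extents [ 58.4 -17.6] [102.3  24.5]
now 105 [81.64  2.8 ] 1.0 154 extents [ 58.1 -18.6] [103.3  24.8]
t5 75 [70.25  3.85] 1.65 162 extents [ 47.9 -14. ] [89.  23.6]
t5 90 [71.13  3.18] 1.67 162 extents [ 47.5 -15.4] [89.8 24. ]
t5 105 [72.08  2.15] 1.84 166 extents [ 47.2 -17.3] [92.3 24.4]
```

```bash
python3 -c "
from h import *
s=manip.read_state();Rm=R.from_quat(s['orientation']).as_matrix()
print((Rm.T@(np.array([.25,-.47,.23])-s['tool_pos'])*100).round(1))"
```

```text
[ 17.2  -3.  -28.7]
```

```bash
python3 -m handwheel '[[[2,-1,-3.4,0,0,0,-1],[4.3,-2,-7.2,0,0,0,-1],[6.5,-3,-10.8,0,0,0,-1],[8.6,-3,-14.4,0,0,0,-1],[10.8,-3,-18,0,0,0,-1],[13,-3,-21.6,0,0,0,-1],[15.1,-3,-25.2,0,0,0,-1],[17.2,-3,-28.7,0,0,0,-1],[17.2,-3,-28.7,0,0,0,-1],[17.2,-3,-28.7,0,0,0,-1]]]'; python3 -c "
from h import *
A=np.mean([manip.capture('side')[:,:,::-1].astype(float) for _ in range(6)],0).astype(np.uint8);cv2.imwrite('pics/s15f.png',A)
B=np.mean([manip.capture('top')[:,:,::-1].astype(float) for _ in range(6)],0).astype(np.uint8);cv2.imwrite('pics/t15f.png',B)
cv2.imwrite('pics/s15.png',cv2.resize(A[155:215,215:285],None,fx=10,fy=10,interpolation=2))
O=np.array([.4529,.1277]);xh=np.array([-.176,.984]);yh=np.array([-.984,-.176])
for n,x,y,z in [('lid L',85,19,.072),('lid R',85,-19,.072),('lidc',85,0,.072),('base',85,0,.012),('jawfrontL',66,22,.032),('jawfrontR',66,-22,.032),('jawbackL',44,22,.032),('jawbackR',44,-22,.032),('Vtip L',88,24,.032),('Vtip R',88,-24,.032),('plate+x L',145,60,.012),('plate+xR',145,-60,.012),('plate-xL',-175,60,.012),('plate-xR',-175,-60,.012)]:
    p=O+x/1e3*xh+y/1e3*yh;q=proj('side',[*p,z]);print(n,q.round(1),((q-[215,155])*10).round(0))
"
```

```text
clock: 22.6
tool_pos: [0.2504, -0.4704, 0.23]
orientation: [-0.589, 0.391, -0.39, 0.59]
wrist_force: [0.5, -0.5, 0.7]
opening: -0.0
lid L [236.3 168.9] [213. 139.]
lid R [247.  167.9] [320. 129.]
lidc [241.6 168.4] [266. 134.]
base [242.3 183.4] [273. 284.]
jawfrontL [236.7 181.6] [217. 266.]
jawfrontR [249.  180.3] [340. 253.]
jawbackL [237.6 184.5] [226. 295.]
jawbackR [250.1 183.2] [351. 282.]
Vtip L [235.2 178.7] [202. 237.]
Vtip R [248.6 177.4] [336. 224.]
plate+x L [223.5 177.4] [ 85. 224.]
plate+xR [255.7 174.1] [407. 191.]
plate-xL [236.2 224.7] [212. 697.]
plate-xR [274.  220.1] [590. 651.]
```

View pics/s15.png

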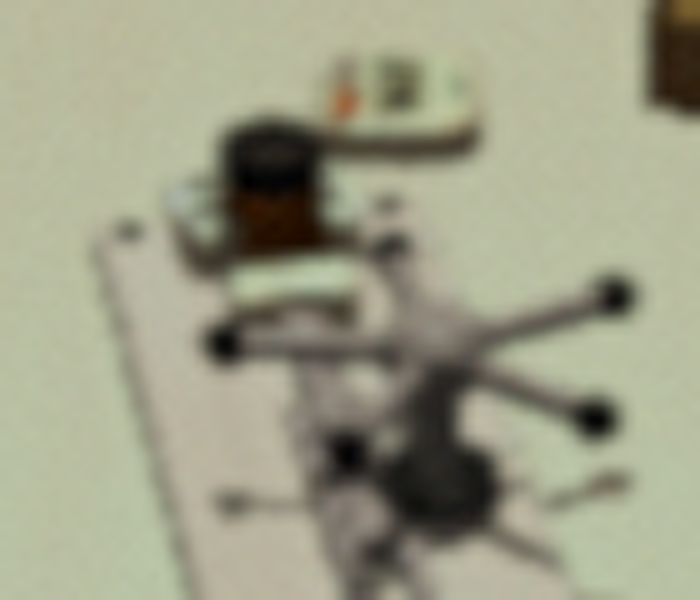

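```bash
python3 - <<'E'
from h import *
A=cv2.cvtColor(cv2.imread("pics/s15f.png"),6).astype(float);T=cv2.imread("pics/t15f.png")
O=np.array([.4529,.1277]);xh=np.array([-.176,.984]);yh=np.array([-.984,-.176])
def w(x,y,z):p=O+x/1e3*xh+y/1e3*yh;return [*p,z]
# side camera bias from balls
bs=[]
for c,st in blobs(A[175:235,225:290]<50,3,60): print("dark",(c+[225,175]),st[2:])
for a in (29.7,101.7,173.7,-114.3,-42.3):
    p=np.array([.4925+.068*np.cos(np.radians(a)),.0485+.068*np.sin(np.radians(a)),.075]);print("pred ball",a,proj("side",p).round(2))
def edges(row,lo,hi,th):
    r=A[row,lo:hi];d=r<th
    i=np.where(d[1:]!=d[:-1])[0];return [round(lo+k+(th-r[k])/(r[k+1]-r[k]),2) for k in i]
for row in range(170,180):print(row,edges(row,230,255,85))
for z in (.072,.06,.05,.04):
    for y in(19,-19):print(z,y,proj("side",w(85,y,z)).round(2))
cv2.imwrite("pics/t15.png",cv2.resize(T[250:295,165:225],None,fx=13,fy=13,interpolation=2))
m=A[178:190,232:256].round(0).astype(int);print(m)
E
```

```text
dark [242.02 177.23] [10  6 48]
dark [237.29 189.  ] [3 3 7]
dark [274.  196.5] [3 2 6]
pred ball 29.7 [275.34 184.71]
pred ball 101.7 [253.19 180.4 ]
pred ball 173.7 [236.53 189.41]
pred ball -114.3 [248.61 200.09]
pred ball -42.3 [273.55 196.94]
170 [np.float64(236.84), np.float64(248.5), np.float64(253.0)]
171 [np.float64(236.78), np.float64(246.8)]
172 [np.float64(236.64), np.float64(246.68)]
173 [np.float64(236.47), np.float64(246.67)]
174 [np.float64(236.61), np.float64(246.89)]
175 [np.float64(236.29), np.float64(246.67)]
176 [np.float64(236.58), np.float64(246.74)]
177 [np.float64(236.98), np.float64(247.56)]
178 [np.float64(236.79), np.float64(249.55)]
179 [np.float64(235.93), np.float64(250.16), np.float64(252.2)]
0.072 19 [236.25 168.92]
0.072 -19 [246.95 167.86]
0.06 19 [236.4  171.96]
0.06 -19 [247.06 170.9 ]
0.05 19 [236.53 174.48]
0.05 -19 [247.15 173.41]
0.04 19 [236.65 176.99]
0.04 -19 [247.24 175.91]
[[127 104 120 139 119  76  49  35  23  20  21  20  18  17  22  42  60  74
   94 128 132 113 102 122]
 [134  93  86  99  84  61  44  34  25  22  24  22  24  24  30  45  
[... 344 characters left out ...]
73 158 151 141 135 159 182 189 187 182 178 178 179 177 178 176 168
  163 165 164 140 120 126]
 [184 182 179 177 168 152 155 168 169 156 145 135 129 124 123 122 124 120
  131 159 174 161 130 119]
 [184 184 182 182 173 149 124 120 117 105 100  97  97  94  89  83  75  80
  110 153 175 168 140 127]
 [183 182 182 172 157 127  92  78  75  70  78 103 117 120 109  90  71  73
  105 152 176 164 143 132]
 [184 184 171 142 109  78  63  77  90  92  98 116 133 139 132 114  98  92
  114 150 162 151 132 130]
 [182 177 156 108  54  29  47  90 115 119 123 129 133 138 132 125 119 118
  124 135 136 123 116 116]
 [183 177 152  99  38   9  34  78 100 104 104 106 104 104 104 102 102 103
  108 108 101  92  93 102]]
```

View pics/t15.png

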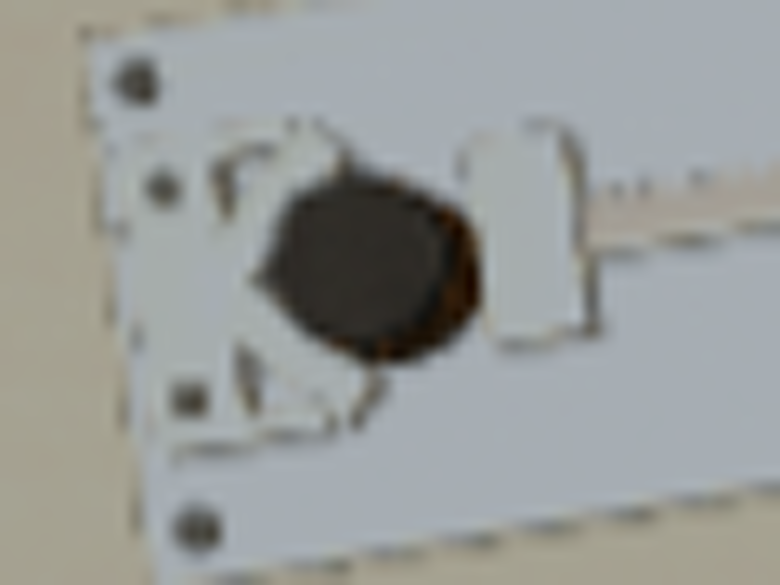

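```bash
python3 - <<'E'
from h import *
from scipy.optimize import least_squares
O=np.array([.4529,.1277]);xh=np.array([-.176,.984]);yh=np.array([-.984,-.176])
t=cv2.imread("pics/t15f.png")[252:288,176:208];g=cv2.cvtColor(t,6).astype(np.float32)
print(g[8:30,6:28].astype(int))
up=cv2.resize(g,None,fx=8,fy=8,interpolation=cv2.INTER_LINEAR)
for th in (95,110,125):
    l,n=cv2.connectedComponents((up<th).astype(np.uint8))[::-1]
    lab=l if isinstance(l,np.ndarray) else n
    k=lab[17*8,17*8] 
    cs=max(cv2.findContours((lab==k).astype(np.uint8),0,1)[0],key=cv2.contourArea)[:,0]
    P=np.array([ray("top",176+(u+.5)/8-.5,252+(v+.5)/8-.5,.072)[:2] for u,v in cs]);P=np.c_[(P-O)@xh,(P-O)@yh]*1000
    c=np.array([83.,1.])
    for it in range(10):
        a=np.degrees(np.arctan2(*(P-c).T[::-1]))
        s=P[((a<-20)&(a>-100))|((a>20)&(a<70))]
        f=least_squares(lambda q:np.hypot(*(s-q).T)-19,c,loss="soft_l1");c=f.x
    a=np.degrees(np.arctan2(*(P-c).T[::-1]))
    print(th,k,c.round(2),np.abs(f.fun).mean().round(2),[(int(b),(np.hypot(*(P-c).T)[(a>b)&(a<=b+20)].mean()-19).round(1)) for b in range(-180,180,20) if ((a>b)&(a<=b+20)).any()])
E
```

```text
[[166 167 170 170 170 157 168 159 143 154 169 171 171 171 172 172 172 171
  171 163 165 170]
 [159 141 128 123 152 168 171 171 159 124 152 169 172 172 172 171 172 172
  158 164 168 170]
 [113 134 150 147 161 169 171 171 156  92 121 146 169 172 172 172 172 172
  143 166 171 171]
 [ 91 157 165 168 170 171 171 142 112  61  71  88 113 126 152 169 171 171
  143 166 171 171]
 [ 93 142 165 171 170 142 121  84  61  47  44  42  41  55  91 116 148 169
  163 170 171 171]
 [ 91 151 168 171 155  92  50  46  46  45  45  44  42  43  36  39  88 116
  149 167 171 171]
 [117 163 171 171 122  61  44  46  46  45  44  44  44  44  42  42  25  43
   87 162 171 171]
 [157 169 171 154  92  48  45  45  45  45  44  44  44  43  44  47  32  32
   27 121 165 171]
 [170 171 171 147  79  46  43  45  44  45  43  45  43  43  42  44  46  25
   23  82 163 171]
 [171 171 171 119  58  43  44  46  46  45  44  44  42  43  43  42  46  21
   25  65 162 171]
 [171 171 159  87  45  44  43  46  45  45  45  44  44  43  44  42  44  22
   24  37 161 171]
 [171 171 118  74  49  43  43  44  45  46  45  45  43  42  42  43  35  26
   
[... 1631 characters left out ...]
0)), (-20, np.float64(1.0)), (0, np.float64(1.7)), (20, np.float64(0.0)), (40, np.float64(-0.1)), (60, np.float64(0.9)), (80, np.float64(3.3)), (100, np.float64(4.6)), (120, np.float64(6.1)), (140, np.float64(6.3)), (160, np.float64(4.7))]
125 3 [82.08  2.02] 0.56 [(-180, np.float64(4.5)), (-160, np.float64(1.2)), (-140, np.float64(-0.8)), (-120, np.float64(-1.0)), (-100, np.float64(1.5)), (-80, np.float64(-0.7)), (-60, np.float64(0.1)), (-40, np.float64(-0.2)), (-20, np.float64(0.8)), (0, np.float64(1.8)), (20, np.float64(0.1)), (40, np.float64(0.1)), (60, np.float64(3.2)), (80, np.float64(8.5)), (100, np.float64(5.5)), (120, np.float64(7.2)), (140, np.float64(7.5)), (160, np.float64(5.8))]
```

Both cameras put the jar about 1.5 to 2.5 mm to +y and about 2 mm short of the seat. It may be resting on one wall of the V only, close to the 3 mm limit. I will nudge it lightly sideways (under 6 N) with shut fingers well above the jaw, then re-check the wheel.

```bash
python3 -m handwheel '[[[-3,1,5,0,0,0,-1],[-6,2,10,0,0,0,-1],[-9,2.5,15,0,0,0,-1],[-12,3,20,0,0,0,-1],[-15,3,25,0,0,0,-1],[-17.2,3,28.7,0,0,0,-1],[-17.2,3,28.7,0,0,0,-1]]]'; python3 -m handwheel '[[[-4,0,1.1,0,2,0,-1],[-8.5,0,2.3,0,4,0,-1],[-13,0,3.5,0,6,0,-1],[-17.5,0,4.6,0,8,0,-1],[-22,0,5.8,0,10,0,-1],[-26.5,0,7,0,12.6,0,-1],[-31,0,8.2,0,12.6,0,-1],[-35.5,0,9.4,0,12.6,0,-1],[-39.4,0,10.5,0,12.6,0,-1],[-39.4,0,10.5,0,12.6,0,-1],[-39.4,0,10.5,0,12.6,0,-1]]]'; python3 -c "
from h import *
s=manip.read_state();Rm=R.from_quat(s['orientation']).as_matrix();print(s['tool_pos'],Rm.round(3).tolist())
print((Rm.T@(np.array([.3935,.2040,.040])-s['tool_pos'])*100).round(2))"
```

```text
clock: 23.9
tool_pos: [0.4482, -0.1978, 0.2003]
orientation: [-0.59, 0.39, -0.39, 0.59]
wrist_force: [0.7, -1.4, 0.2]
opening: 0.0001
clock: 25.0
tool_pos: [0.3896, 0.2041, 0.2002]
orientation: [0.544, -0.452, 0.452, -0.544]
wrist_force: [-0.1, -0.6, -0.4]
opening: 0.0003
[0.38961068 0.20407568 0.20023657] [[0.182, -0.0, 0.983], [-0.983, -0.0, 0.182], [0.0, -1.0, -0.0]]
[ 0.08 16.02  0.38]
```

```bash
python3 -m handwheel '[[[0,3,0,0,0,0,-1],[0,7,0,0,0,0,-1],[0,11,0,0,0,0,-1],[0,14,0,0,0,0,-1],[0,16,0,0,0,0,-1],[0,16,0,0,0,0,-1],[0,16,0,0,0,0,-1]]]'; python3 -c "
from h import *
s=manip.read_state();print(s['wrist_force'])
a=manip.capture('side')[:,:,::-1]
cv2.imwrite('pics/s16.png',cv2.resize(a[140:220,200:300],None,fx=7,fy=7,interpolation=2))"
```

```text
clock: 25.7
tool_pos: [0.3901, 0.2027, 0.0407]
orientation: [0.543, -0.453, 0.453, -0.543]
wrist_force: [-0.4, 0.3, -0.1]
opening: 0.0003
[-0.38727528  0.30715778 -0.06794377]
```

View pics/s16.png

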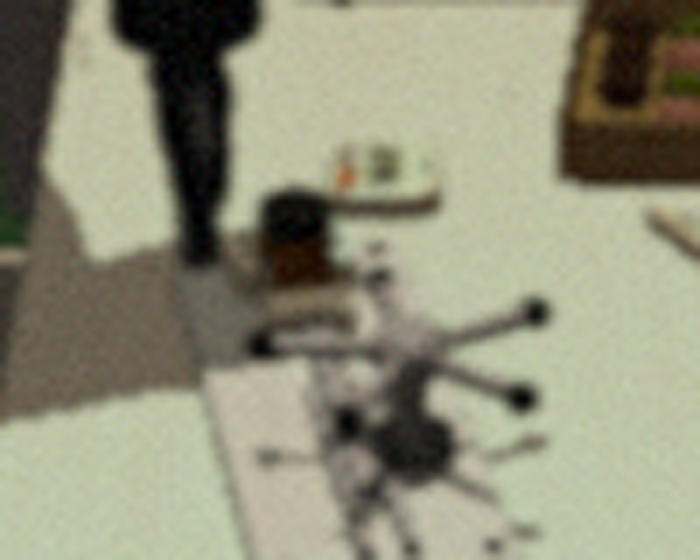

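```bash
python3 -m handwheel '[[[0,0,0.5,0,0,0,-1],[0,0,1,0,0,0,-1],[0,0,1.3,0,0,0,-1],[0,0,1.5,0,0,0,-1],[0,0,1.5,0,0,0,-1]]]' | grep -E "pos|wrist"; for i in 1; do python3 -m handwheel '[[[0,0,0.1,0,0,0,-1],[0,0,0.1,0,0,0,-1]]]' | grep -E "pos|wrist";python3 -m handwheel '[[[0,0,0.1,0,0,0,-1],[0,0,0.1,0,0,0,-1]]]' | grep -E "pos|wrist";python3 -m handwheel '[[[0,0,0.1,0,0,0,-1],[0,0,0.1,0,0,0,-1]]]' | grep -E "pos|wrist"; done
```

```text
tool_pos: [0.405, 0.2063, 0.0404]
wrist_force: [0.6, 0.7, -0.4]
tool_pos: [0.4056, 0.2064, 0.0402]
wrist_force: [-0.2, 0.1, 0.7]
tool_pos: [0.4067, 0.2066, 0.0403]
wrist_force: [0.6, 1.0, 1.1]
tool_pos: [0.4077, 0.2067, 0.0403]
wrist_force: [-0.0, 0.1, 0.1]
```

```bash
python3 -m handwheel '[[[0,0,0.1,0,0,0,-1],[0,0,0.1,0,0,0,-1]]]' | grep -E "pos|wrist";python3 -m handwheel '[[[0,0,0.05,0,0,0,-1],[0,0,0.05,0,0,0,-1]]]' | grep -E "pos|wrist";python3 -m handwheel '[[[0,0,0.05,0,0,0,-1],[0,0,0.05,0,0,0,-1]]]' | grep -E "pos|wrist"
```

```text
tool_pos: [0.4086, 0.2069, 0.0403]
wrist_force: [-0.3, -0.9, 1.4]
tool_pos: [0.4092, 0.207, 0.0403]
wrist_force: [-1.0, -0.7, -0.1]
tool_pos: [0.4096, 0.2071, 0.0403]
wrist_force: [0.3, 0.2, -0.4]
```

```bash
S='[[[0,0,0.05,0,0,0,-1],[0,0,0.05,0,0,0,-1]]]'; echo; python3 -m handwheel '[[[0,0,0.05,0,0,0,-1],[0,0,0.05,0,0,0,-1]]]' | grep -E "pos|wrist";python3 -m handwheel '[[[0,0,0.05,0,0,0,-1],[0,0,0.05,0,0,0,-1]]]' | grep -E "pos|wrist"; python3 -c "
from h import *
a=manip.capture('side')[:,:,::-1]
cv2.imwrite('pics/s17.png',cv2.resize(a[140:220,200:300],None,fx=7,fy=7,interpolation=2))"
```

```text
tool_pos: [0.4101, 0.2072, 0.0403]
wrist_force: [0.6, -0.6, -0.5]
tool_pos: [0.4106, 0.2073, 0.0403]
wrist_force: [-0.1, 0.7, -0.3]
```

View pics/s17.png

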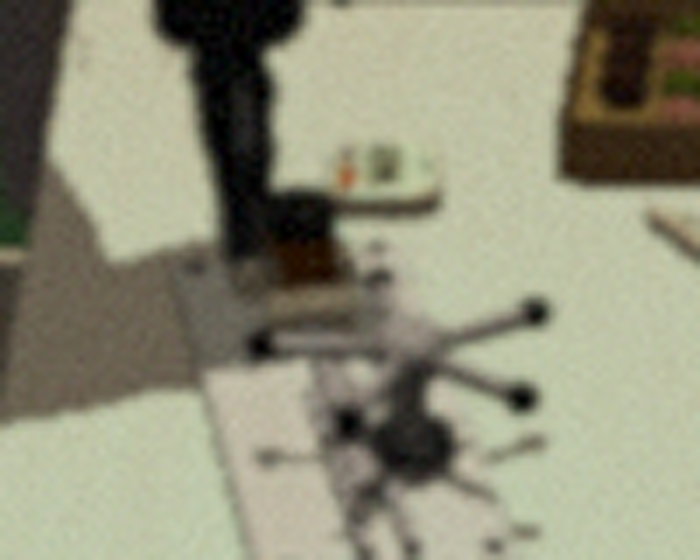

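```bash
python3 -m handwheel '[[[0,0,0.05,0,0,0,-1],[0,0,0.05,0,0,0,-1]]]' | grep -E "pos|wrist";python3 -m handwheel '[[[0,0,0.05,0,0,0,-1],[0,0,0.05,0,0,0,-1]]]' | grep -E "pos|wrist";python3 -m handwheel '[[[0,0,0.05,0,0,0,-1],[0,0,0.05,0,0,0,-1]]]' | grep -E "pos|wrist"
```

```text
tool_pos: [0.4111, 0.2074, 0.0403]
wrist_force: [0.2, -0.3, 0.5]
tool_pos: [0.4116, 0.2074, 0.0403]
wrist_force: [-0.5, -0.5, 0.2]
tool_pos: [0.4121, 0.2075, 0.0403]
wrist_force: [-0.6, 0.1, 0.2]
```

```bash
python3 -m handwheel '[[[0,0,0.05,0,0,0,-1],[0,0,0.05,0,0,0,-1]]]' | grep -E "pos|wrist";python3 -m handwheel '[[[0,0,0.05,0,0,0,-1],[0,0,0.05,0,0,0,-1]]]' | grep -E "pos|wrist"
```

```text
tool_pos: [0.4122, 0.2075, 0.0403]
wrist_force: [-3.0, -0.2, 1.2]
tool_pos: [0.4124, 0.2075, 0.0402]
wrist_force: [-4.8, -0.4, 3.8]
```

```bash
python3 -m handwheel '[[[0,0,0.03,0,0,0,-1],[0,0,0.03,0,0,0,-1]]]' | grep -E "pos|wrist"
```

```text
tool_pos: [0.4125, 0.2075, 0.0402]
wrist_force: [-6.2, -1.3, 4.9]
```

```bash
python3 -m handwheel '[[[0,0,-0.2,0,0,0,-1],[0,0,-0.8,0,0,0,-1],[0,0,-1.8,0,0,0,-1],[0,-3,-1.8,0,0,0,-1],[0,-7,-1.8,0,0,0,-1],[0,-11,-1.8,0,0,0,-1],[0,-15,-1.8,0,0,0,-1],[0,-16,-1.8,0,0,0,-1],[4,-16,-2,0,0,0,-1],[8.5,-16,-2,0,0,0,-1],[13,-16,-1,0,0,0,-1],[17.5,-16,0,0,0,0,-1],[22,-16,0,0,0,0,-1],[26.5,-16,0,0,0,0,-1],[31,-16,0,0,0,0,-1],[35,-16,0,0,0,0,-1],[38,-16,0,0,0,0,-1],[40,-16,0,0,0,0,-1],[40,-16,0,0,0,0,-1]]]'; python3 - <<'E'
from h import *
T=np.mean([manip.capture('top')[:,:,::-1].astype(float) for _ in range(4)],0).astype(np.uint8);cv2.imwrite('pics/t18f.png',T)
A=manip.capture('side')[:,:,::-1]
T0=cv2.imread("pics/t15f.png")
cv2.imwrite("pics/t18.png",np.hstack([cv2.resize(x[250:295,165:225],None,fx=6.5,fy=6.5,interpolation=2) for x in(T0,T)]))
m0=np.abs(T.astype(int)-T0).max(2)[215:290,165:260];print(m0.max(),(m0>15).sum(), np.argwhere(m0>15)[:20].tolist())
g=T.max(2).astype(int)
for c,st in blobs(g[210:300,200:300]<55,9,40): print((c+[200,210]))
E
```

```text
clock: 31.0
tool_pos: [0.4852, -0.1877, 0.1993]
orientation: [0.543, -0.453, 0.453, -0.542]
wrist_force: [-0.1, -0.8, -0.3]
opening: -0.0001
145 263 [[46, 25], [46, 27], [46, 28], [46, 29], [46, 30], [47, 23], [47, 24], [47, 25], [47, 26], [47, 27], [47, 28], [47, 29], [47, 30], [47, 31], [47, 32], [48, 22], [48, 23], [48, 24], [48, 25], [48, 26]]
[240.76 226.65]
[270.6 230.4]
[227.59 253.88]
[276.05 259.95]
[249.65 274.53]
```

View pics/t18.png

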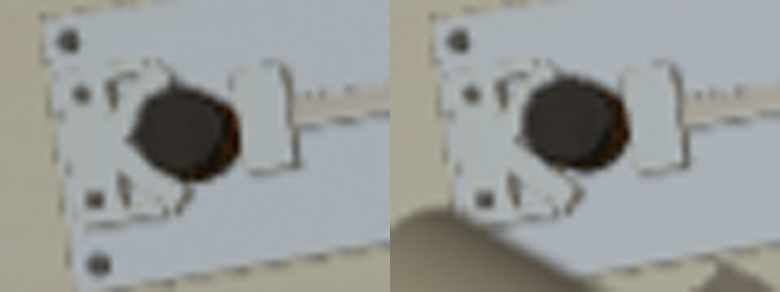

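```bash
cat > fit.py <<'E'
from h import *
from scipy.optimize import least_squares
O=np.array([.4529,.1277]);xh=np.array([-.176,.984]);yh=np.array([-.984,-.176])
def fit(fn):
    t=cv2.imread(fn)[252:288,176:208];g=cv2.cvtColor(t,6).astype(np.float32)
    up=cv2.resize(g,None,fx=8,fy=8,interpolation=cv2.INTER_LINEAR)
    for th in (80,95,110):
        n,lab=cv2.connectedComponents((up<th).astype(np.uint8))
        k=lab[17*8,17*8]
        cs=max(cv2.findContours((lab==k).astype(np.uint8),0,1)[0],key=cv2.contourArea)[:,0]
        P=np.array([ray("top",176+(u+.5)/8-.5,252+(v+.5)/8-.5,.072)[:2] for u,v in cs]);P=np.c_[(P-O)@xh,(P-O)@yh]*1000
        c=np.array([83.,1.])
        for it in range(10):
            a=np.degrees(np.arctan2(*(P-c).T[::-1]))
            s=P[((a<-20)&(a>-100))|((a>20)&(a<70))]
            f=least_squares(lambda q:np.hypot(*(s-q).T)-19,c,loss="soft_l1");c=f.x
        print(fn,th,c.round(2),np.abs(f.fun).mean().round(2),P.min(0).round(1),P.max(0).round(1))
E
python3 - <<'E'
from fit import *
fit("pics/t15f.png");fit("pics/t18f.png")
g=cv2.cvtColor(cv2.imread("pics/t18f.png"),6)[260:282,182:204];print(g)
A=cv2.cvtColor(manip.capture('side')[:,:,::-1],6).astype(float);cv2.imwrite("pics/s18.png",cv2.resize(A[155:215,215:285],None,fx=10,fy=10,interpolation=2))
E
```

```text
pics/t15f.png 80 [79.72  3.04] 0.62 [ 58.6 -16.6] [101.6  24.2]
pics/t15f.png 95 [80.58  2.69] 0.44 [ 58.3 -17.7] [102.6  24.6]
pics/t15f.png 110 [81.34  2.35] 0.43 [ 57.9 -19. ] [103.3  25. ]
pics/t18f.png 80 [ 8.046e+01 -1.000e-02] 0.52 [ 58.7 -18.6] [100.3  20. ]
pics/t18f.png 95 [81.32 -0.28] 0.32 [ 58.3 -19.4] [101.3  20.6]
pics/t18f.png 110 [82.11 -0.58] 0.29 [ 58.  -20.3] [101.9  21. ]
[[169 170 173 175 174 160 171 163 145 158 172 175 175 175 176 175 175 175
  175 166 169 173]
 [161 144 132 124 155 171 174 174 126 111 125 126 149 155 172 175 175 175
  162 168 171 173]
 [117 137 153 150 164 172 145 129  87  60  60  58  92  96 124 150 172 175
  147 169 174 174]
 [ 94 161 168 172 157 125  86  61  47  46  48  46  47  43  57  86 121 152
  142 169 175 174]
 [ 95 146 168 174 124  61  46  48  47  46  46  46  46  46  44  30  52  90
  118 168 174 174]
 [ 94 154 172 159  97  54  48  47  46  46  46  45  46  45  46  48  33  31
   67 164 174 174]
 [120 166 174 126  70  46  47  45  45  46  44  46  45  45  44  48  31  33
   29 144 172 174]
 [161 172 175 109  52  45  46  47  48  45  47  46  45
[... 760 characters left out ...]
 149
  172 175 165 173]
 [175 147 169 175 174 174 173 160 136 106 147 129  97  89 120 150 159 173
  175 175 172 150]
 [175 114 123 168 174 174 174 174 168 161 139 147 157 158 165 174 175 175
  175 175 175 164]
 [174 113 113 147 170 174 174 174 174 175 160 134 157 173 175 175 175 175
  175 175 175 175]
 [174 125 111 158 172 168 173 174 175 174 174 124 120 168 175 175 175 175
  175 175 175 175]
 [175 145  94 166 175 172 168 156 172 175 159 104 132 169 174 175 175 175
  175 174 175 175]
 [175 168 116 161 167 173 171 164 159 172 121 131 163 174 174 175 175 175
  175 175 175 175]][ WARN:0@4.754] global loadsave.cpp:1063 imwrite_ Unsupported depth image for selected encoder is fallbacked to CV_8U.
```

View pics/s18.png

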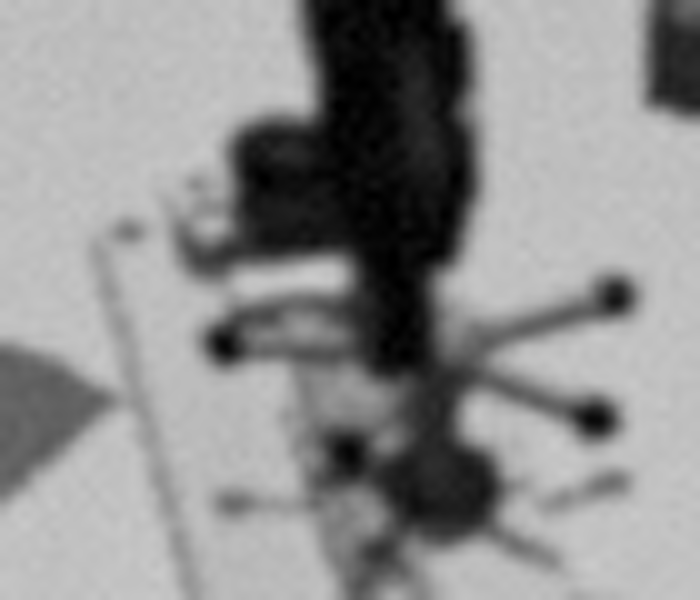

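```bash
python3 -c "
from h import *
s=manip.read_state();Rm=R.from_quat(s['orientation']).as_matrix()
print((Rm.T@(np.array([.25,-.47,.23])-s['tool_pos'])*100).round(1))"; python3 -m handwheel '[[[2,-1,-3.4,0,0,0,-1],[4.3,-2,-7,0,0,0,-1],[7,-3,-10.8,0,0,0,-1],[10,-3,-14,0,0,0,-1],[13,-3,-18,0,0,0,-1],[16,-3,-22,0,0,0,-1],[19,-3,-26,0,0,0,-1],[22,-3,-28,0,0,0,-1],[22,-3,-28,0,0,0,-1]]]'; python3 - <<'E'
from fit import *
A=np.mean([manip.capture('side')[:,:,::-1].astype(float) for _ in range(4)],0).astype(np.uint8);cv2.imwrite('pics/s19f.png',A)
T=np.mean([manip.capture('top')[:,:,::-1].astype(float) for _ in range(4)],0).astype(np.uint8);cv2.imwrite('pics/t19f.png',T)
fit('pics/t19f.png')
A0=cv2.imread('pics/s15f.png')
cv2.imwrite('pics/s19.png',np.hstack([cv2.resize(x[155:205,215:265],None,fx=8,fy=8,interpolation=2) for x in(A0,A)]))
for n,a in(("before",A0),("now",A)):
    a=cv2.cvtColor(a,6).astype(float)
    for row in range(168,181):
        r=a[row,230:254];d=r<90;i=np.where(d[1:]!=d[:-1])[0];print(n,row,[round(230+k+(90-r[k])/(r[k+1]-r[k]),1) for k in i])
E
```

```text
[ 23.8  -3.  -28.3]
clock: 32.2
tool_pos: [0.2478, -0.4558, 0.2303]
orientation: [0.543, -0.453, 0.454, -0.542]
wrist_force: [-0.0, -0.4, -0.8]
opening: 0.0001
pics/t19f.png 80 [ 8.059e+01 -4.000e-02] 0.49 [ 58.6 -18.7] [100.4  20.1]
pics/t19f.png 95 [81.46 -0.36] 0.29 [ 58.3 -19.6] [101.3  20.7]
pics/t19f.png 110 [82.28 -0.66] 0.32 [ 57.9 -20.3] [102.3  21.3]
before 168 [np.float64(237.6), np.float64(248.2)]
before 169 [np.float64(236.9)]
before 170 [np.float64(236.8)]
before 171 [np.float64(236.7), np.float64(246.9)]
before 172 [np.float64(236.5), np.float64(246.8)]
before 173 [np.float64(236.3), np.float64(246.8)]
before 174 [np.float64(236.5), np.float64(247.0)]
before 175 [np.float64(236.2), np.float64(246.8)]
before 176 [np.float64(236.4), np.float64(246.8)]
before 177 [np.float64(236.9), np.float64(247.7)]
before 178 [np.float64(236.7), np.float64(249.8)]
before 179 [np.float64(233.4), np.float64(234.3), np.float64(235.6), np.float64(250.4), np.float64(252.0)]
before 180 [np.float64(233.4), np.float64(245.7), np.float64(251.5)]
now 168 [np.float64(238.6), np.float64(248.4)]
now 169 [np.float64(237.9)]
now 170 [np.float64(237.8)]
now 171 [np.float64(237.8), np.float64(248.3)]
now 172 [np.float64(238.1), np.float64(247.8)]
now 173 [np.float64(238.2), np.float64(247.8)]
now 174 [np.float64(238.1), np.float64(248.0)]
now 175 [np.float64(237.8), np.float64(248.0)]
now 176 [np.float64(237.9), np.float64(248.0)]
now 177 [np.float64(238.0), np.float64(248.8)]
now 178 [np.float64(237.6), np.float64(249.9)]
now 179 [np.float64(233.8), np.float64(234.1), np.float64(236.2), np.float64(250.4), np.float64(252.0)]
now 180 [np.float64(233.4), np.float64(245.8), np.float64(251.5)]
```

View pics/s19.png

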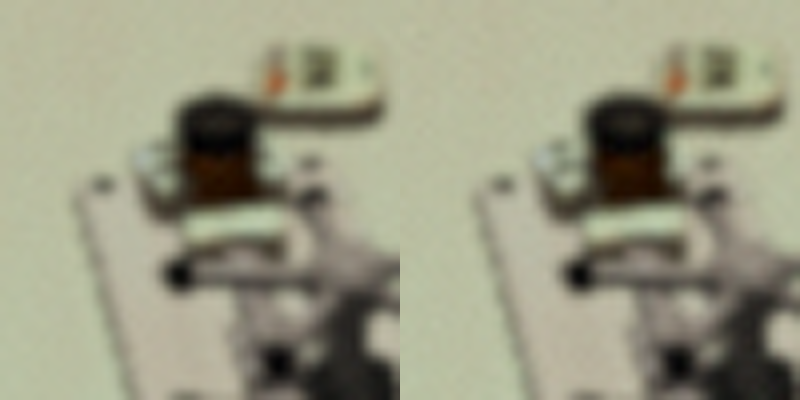

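The nudge worked: the jar slid about 3 mm sideways and about 0.8 mm deeper, so it had been stuck on one wall of the V. It is still upright. The clamping must now be redone with a little more winding.

```bash
python3 -m handwheel '[[[-4,1,4,0,-2,0,-1],[-8,2,9,0,-5,0,-1],[-12,3,14,0,-8,0,-1],[-16,3,19,0,-11,0,-1],[-20,3,24,0,-12.6,0,-1],[-24,3,28,0,-12.6,0,-1],[-24,3,28,0,-12.6,0,-1]]]'; python3 -c "
from h import *
s=manip.read_state();Rm=R.from_quat(s['orientation']).as_matrix();print(np.degrees(np.arctan2(Rm[1,0],Rm[0,0])))
print((Rm.T@(np.array([.5523,.0306,.2])-s['tool_pos'])*100).round(2))"
```

```text
clock: 33.3
tool_pos: [0.4698, -0.1803, 0.2007]
orientation: [-0.59, 0.39, -0.39, 0.59]
wrist_force: [0.6, -0.8, -0.4]
opening: -0.0
-66.98050726940055
[-16.18   0.07  15.84]
```

```bash
python3 -m handwheel '[[[-3,0,3,0,0,0,-1],[-6,0,6,0,0,0,-1],[-9,0,9,0,0,0,-1],[-12,0,12,0,0,0,-1],[-15,0,14.7,0,0,0,-1],[-16.2,0,15.8,0,0,0,-1],[-16.2,0,15.8,0,0,0,-1],[-16.2,0,15.8,0,0,0,-1]]]'; python3 -c "
from h import *
s=manip.read_state();Rm=R.from_quat(s['orientation']).as_matrix();print(np.degrees(np.arctan2(Rm[1,0],Rm[0,0])))
print((Rm.T@(np.array([.5523,.0306,.061])-s['tool_pos'])*100).round(2))"
```

```text
clock: 34.1
tool_pos: [0.5505, 0.0279, 0.2005]
orientation: [0.59, -0.39, 0.39, -0.59]
wrist_force: [0.6, -0.4, -0.4]
opening: -0.0001
-66.97799004905349
[-0.18 13.95  0.28]
```

```bash
python3 -m handwheel '[[[-0.2,3,0.2,0,0,0,-1],[-0.2,7,0.2,0,0,0,-1],[-0.2,10,0.2,0,0,0,-1],[-0.2,12,0.2,0,0,0,-1],[-0.2,13,0.2,0,0,0,-1],[-0.2,13.9,0.2,0,0,0,-1],[-0.2,13.9,0.2,0,0,0,-1],[-0.2,13.9,0.2,0,0,0,-1]]]'; python3 -m handwheel '[[[0,0,-0.2,0,0,0,-1],[0,0,-0.4,0,0,0,-1],[0,0,-0.6,0,0,0,-1],[0,0,-0.6,0,0,0,-1]]]'
```

```text
clock: 34.9
tool_pos: [0.5524, 0.0305, 0.0623]
orientation: [-0.589, 0.39, -0.391, 0.59]
wrist_force: [0.2, -0.7, 0.6]
opening: -0.0003
clock: 35.3
tool_pos: [0.5462, 0.0283, 0.0618]
orientation: [-0.59, 0.39, -0.39, 0.59]
wrist_force: [0.7, 0.2, 0.3]
opening: -0.0001
```

```bash
python3 -m handwheel '[[[0,0,-0.1,0,0,0,-1],[0,0,-0.2,0,0,0,-1],[0,0,-0.2,0,0,0,-1]]]'|grep -E "pos|wrist"; python3 -m handwheel '[[[0.0,0,-0.1,0,0,0,-1],[0,0,-0.1,0,0,0,-1]]]'|grep -E "pos|wrist";python3 -m handwheel '[[[0.07,0,-0.07,0,1,0,-1],[0.07,0,-0.07,0,1,0,-1]]]'|grep -E "pos|wrist"
```

```text
tool_pos: [0.5445, 0.0276, 0.0615]
wrist_force: [0.0, -0.9, 0.3]
tool_pos: [0.5439, 0.0272, 0.0616]
wrist_force: [0.9, 0.3, -0.6]
tool_pos: [0.5438, 0.0265, 0.0617]
wrist_force: [2.8, 4.0, -0.2]
```

```bash
python3 -m handwheel '[[[0.07,0,-0.07,0,1,0,-1],[0.07,0,-0.07,0,1,0,-1]]]'|grep -E "pos|wrist";python3 -m handwheel '[[[0.07,0,-0.07,0,1,0,-1],[0.07,0,-0.07,0,1,0,-1]]]'|grep -E "pos|wrist"
```

```text
tool_pos: [0.5437, 0.0258, 0.0617]
wrist_force: [3.7, 7.0, -2.1]
tool_pos: [0.5435, 0.0252, 0.0617]
wrist_force: [5.5, 10.6, -1.7]
```

Tangential push is now 11.5 N against 5.9 N free running, about 0.58 N m. I stop, back off and check.

```bash
python3 -m handwheel '[[[0,0,0.2,0,0,0,-1],[0,0,0.5,0,0,0,-1],[0,0,0.9,0,0,0,-1],[0,-1.5,0.9,0,0,0,-1],[0,-3.5,0.9,0,0,0,-1],[0,-6,0.9,0,0,0,-1],[0,-10,0.9,0,0,0,-1],[0,-14,0.9,0,0,0,-1],[3,-14,-2,0,0,0,-1],[6,-14,-5,0,0,0,-1],[9,-14,-8,0,0,0,-1],[12,-14,-11,0,0,0,-1],[15,-14,-14,0,0,0,-1],[18,-15,-18,0,0,0,-1],[21,-16,-22,0,0,0,-1],[24,-16,-26,0,0,0,-1],[27,-16,-30,0,0,0,-1],[30,-16,-34,0,0,0,-1],[32,-16,-38,0,0,0,-1],[32,-16,-38,0,0,0,-1]]]'; python3 - <<'E'
from fit import *
print(manip.read_state()["tool_pos"])
A=np.mean([manip.capture('side')[:,:,::-1].astype(float) for _ in range(4)],0).astype(np.uint8);cv2.imwrite('pics/s20f.png',A)
T=np.mean([manip.capture('top')[:,:,::-1].astype(float) for _ in range(4)],0).astype(np.uint8);cv2.imwrite('pics/t20f.png',T)
fit('pics/t20f.png')
cv2.imwrite('pics/s20.png',cv2.resize(A[155:205,215:265],None,fx=8,fy=8,interpolation=2))
cv2.imwrite('pics/t20.png',cv2.resize(T[215:295,165:285],None,fx=6.5,fy=6.5,interpolation=2))
a=cv2.cvtColor(A,6).astype(float)
for row in range(170,178):
    r=a[row,230:254];d=r<90;i=np.where(d[1:]!=d[:-1])[0];print(row,[round(float(230+k+(90-r[k])/(r[k+1]-r[k])),1) for k in i])
g=T.max(2).astype(int)
for c,st in blobs(g[210:300,200:300]<55,9,40):
    p=ray("top",*(c+[200,210]),.075);r=p[:2]-[.4925,.0485];print(np.hypot(*r).round(4),np.degrees(np.arctan2(r[1],r[0])).round(1)%72)
E
```

```text
clock: 38.4
tool_pos: [0.2915, -0.41, 0.2216]
orientation: [0.579, -0.407, 0.407, -0.578]
wrist_force: [0.4, 0.3, -0.4]
opening: 0.0
[ 0.29148158 -0.40998976  0.22158955]
pics/t20f.png 80 [80.71 -0.09] 0.57 [ 59.  -18.7] [100.3  20. ]
pics/t20f.png 95 [81.57 -0.36] 0.37 [ 58.6 -19.6] [101.1  20.7]
pics/t20f.png 110 [82.34 -0.67] 0.31 [ 58.2 -20.3] [101.9  21.3]
170 [237.8]
171 [237.8, 248.3]
172 [238.0, 247.8]
173 [238.2, 247.8]
174 [238.1, 248.0]
175 [237.8, 248.0]
176 [237.9, 248.1]
177 [238.0, 248.8]
0.069 29.1
0.0679 29.1
0.0688 29.0
0.0679 29.0
0.0684 29.0
```

View pics/t20.png

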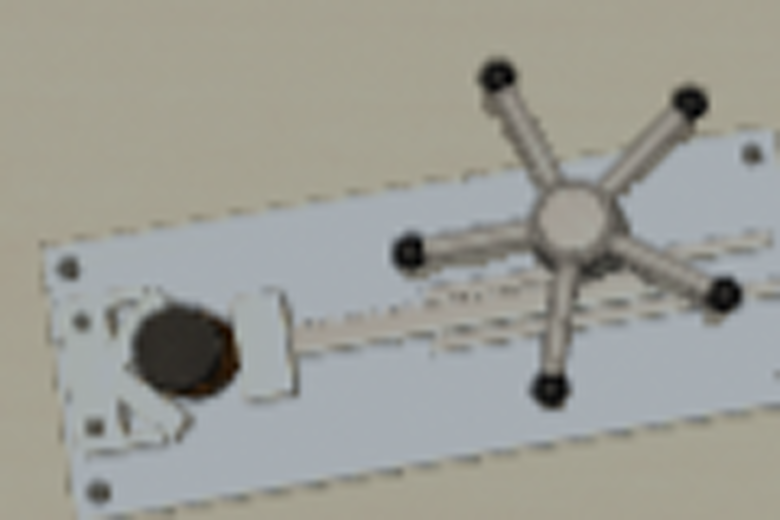

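View pics/s20.png

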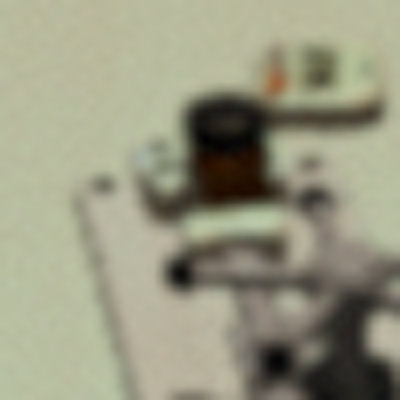

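The wheel only turned 0.7° more. The jar was free to slide about ±1.5 mm between jaw and V, so it now sits about 1.4 mm off on the other wall (~2 mm from the seat). To seat it exactly, I will push it lightly along that wall until it stops on the opposite one. The fingers stay above the jaw, and after that I finish winding.

```bash
python3 -m handwheel '[[[-4,0,4,0,8,0,-1],[-8,0,9,0,16,0,-1],[-12,0,14,0,24,0,-1],[-16,0,18,0,32,0,-1],[-19,0,22,0,40,0,-1],[-23,0,25,0,47,0,-1],[-27,0,27,0,54,0,-1],[-31,0,29,0,54,0,-1],[-35,0,31,0,54,0,-1],[-39,0,33,0,54,0,-1],[-43,0,34,0,54,0,-1],[-47,0,35,0,54,0,-1],[-50,0,36,0,54,0,-1],[-50,0,36,0,54,0,-1],[-50,0,36,0,54,0,-1]]]'; python3 -c "
from h import *
s=manip.read_state();Rm=R.from_quat(s['orientation']).as_matrix();y=np.degrees(np.arctan2(Rm[1,0],Rm[0,0]));print(y, 'turn',y+124.9,s['qpos'].round(2))
print((Rm.T@(np.array([.4773,.187,.041])-s['tool_pos'])*100).round(2))"
```

```text
clock: 40.3
tool_pos: [0.4617, 0.1912, 0.2216]
orientation: [-0.333, 0.624, -0.623, 0.334]
wrist_force: [0.5, 0.0, -0.8]
opening: -0.0
-123.74589970059473 turn 1.1541002994052718 [0.27 0.33 1.66 0.   1.15 2.43]
[-0.5  18.06  1.54]
```

```bash
python3 -m handwheel '[[[-0.5,0,1.5,0,1.2,0,-1],[-0.5,4,1.5,0,1.2,0,-1],[-0.5,8,1.5,0,1.2,0,-1],[-0.5,12,1.5,0,1.2,0,-1],[-0.5,15,1.5,0,1.2,0,-1],[-0.5,17,1.5,0,1.2,0,-1],[-0.5,18,1.5,0,1.2,0,-1],[-0.5,18,1.5,0,1.2,0,-1],[-0.5,18,1.5,0,1.2,0,-1]]]'; python3 -c "
from h import *
s=manip.read_state();print(s['wrist_force'])
print(R.from_quat(s['orientation']).as_matrix().round(3)[:,2])
a=manip.capture('side')[:,:,::-1]
cv2.imwrite('pics/s21.png',cv2.resize(a[140:220,200:300],None,fx=7,fy=7,interpolation=2))"
```

```text
clock: 41.2
tool_pos: [0.4782, 0.1824, 0.0422]
orientation: [0.325, -0.628, 0.628, -0.325]
wrist_force: [0.5, 0.6, 0.6]
opening: -0.0002
[0.50760327 0.55050787 0.6239216 ]
[ 0.816 -0.577  0.001]
```

View pics/s21.png

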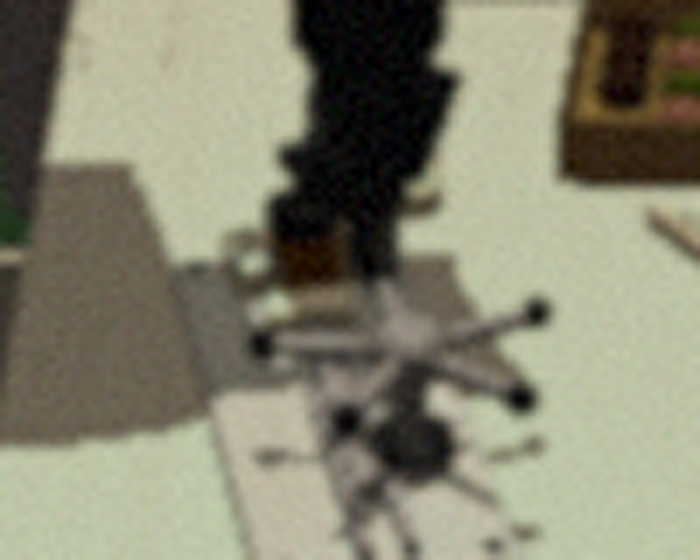

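```bash
python3 -m handwheel '[[[-0.3,0,-0.4,0,0,0,-1],[-0.3,0,-0.8,0,0,0,-1],[-0.3,0,-1.2,0,0,0,-1],[-0.3,0,-1.4,0,0,0,-1],[-0.3,0,-1.6,0,0,0,-1],[-0.3,0,-1.6,0,0,0,-1]]]'|grep -E "pos|wrist"; python3 -m handwheel '[[[0,0,-0.05,0,0,0,-1],[0,0,-0.1,0,0,0,-1],[0,0,-0.1,0,0,0,-1]]]'|grep -E "pos|wrist"; python3 -m handwheel '[[[0,0,-0.05,0,0,0,-1],[0,0,-0.1,0,0,0,-1],[0,0,-0.1,0,0,0,-1]]]'|grep -E "pos|wrist"
```

```text
tool_pos: [0.4659, 0.1944, 0.0416]
wrist_force: [-0.1, -0.2, -0.2]
tool_pos: [0.4654, 0.1948, 0.0415]
wrist_force: [-0.1, -0.7, -0.5]
tool_pos: [0.465, 0.1954, 0.0417]
wrist_force: [3.0, -3.7, 1.6]
```

```bash
python3 -m handwheel '[[[0,0,-0.05,0,0,0,-1],[0,0,-0.05,0,0,0,-1]]]'|grep -E "pos|wrist"; python3 -m handwheel '[[[0,0,-0.03,0,0,0,-1],[0,0,-0.03,0,0,0,-1]]]'|grep -E "pos|wrist"
```

```text
tool_pos: [0.4649, 0.1956, 0.0419]
wrist_force: [5.4, -5.7, 4.8]
tool_pos: [0.4649, 0.1957, 0.0419]
wrist_force: [5.9, -6.6, 5.0]
```

```bash
python3 -m handwheel '[[[0,0,-0.05,0,0,0,-1],[0,0,-0.05,0,0,0,-1]]]'|grep -E "pos|wrist"; python3 -m handwheel '[[[0,0,-0.05,0,0,0,-1],[0,0,-0.05,0,0,0,-1]]]'|grep -E "pos|wrist"; python3 -c "
from h import *
a=manip.capture('side')[:,:,::-1];b=manip.capture('top')[:,:,::-1]
cv2.imwrite('pics/s22.png',np.hstack([cv2.resize(a[150:210,215:285],(385,330),interpolation=2),cv2.resize(b[240:300,165:235],(385,330),interpolation=2)]))"
```

```text
tool_pos: [0.4649, 0.1959, 0.042]
wrist_force: [7.2, -8.7, 6.6]
tool_pos: [0.4648, 0.1961, 0.0421]
wrist_force: [8.5, -12.2, 7.7]
```

View pics/s22.png

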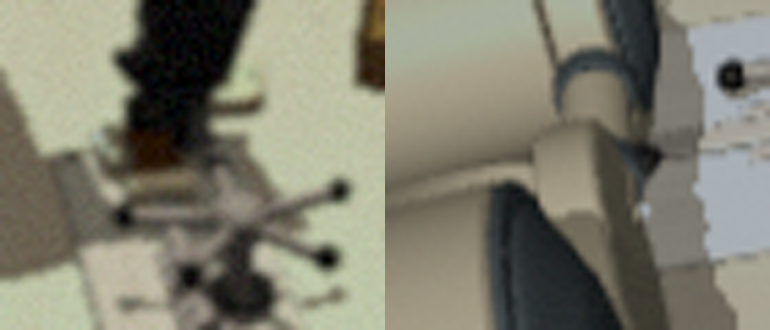

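Stiff at 15 N pushing along the wall, with no slip. The jar is therefore already on both walls, i.e. seated. I back off and re-measure.

```bash
python3 -m handwheel '[[[0,0,0.2,0,0,0,-1],[0,0,0.6,0,0,0,-1],[0,0,1.6,0,0,0,-1],[0,-3,1.6,0,0,0,-1],[0,-7,1.6,0,0,0,-1],[0,-11,1.6,0,0,0,-1],[0,-14,1.6,0,0,0,-1],[3,-15,1.6,0,-5,0,-1],[7,-15,2,0,-12,0,-1],[11,-15,3,0,-20,0,-1],[15,-15,4,0,-28,0,-1],[19,-15,5,0,-36,0,-1],[23,-15,7,0,-44,0,-1],[27,-15,9,0,-50,0,-1],[31,-15,11,0,-57,0,-1],[31,-15,11,0,-57,0,-1],[31,-15,11,0,-57,0,-1]]]'; python3 - <<'E'
from fit import *
s=manip.read_state();Rm=R.from_quat(s['orientation']).as_matrix();print(s["tool_pos"],np.degrees(np.arctan2(Rm[1,0],Rm[0,0])))
A=np.mean([manip.capture('side')[:,:,::-1].astype(float) for _ in range(3)],0).astype(np.uint8);cv2.imwrite('pics/s23f.png',A)
T=np.mean([manip.capture('top')[:,:,::-1].astype(float) for _ in range(3)],0).astype(np.uint8);cv2.imwrite('pics/t23f.png',T)
fit('pics/t23f.png')
cv2.imwrite('pics/st23.png',np.hstack([cv2.resize(A[150:210,215:285],(385,330),interpolation=2),cv2.resize(T[240:300,165:235],(385,330),interpolation=2)]))
g=T.max(2).astype(int)
for c,st in blobs(g[210:300,200:300]<55,9,40):
    p=ray("top",*(c+[200,210]),.075);r=p[:2]-[.4925,.0485];print(np.hypot(*r).round(4),np.degrees(np.arctan2(r[1],r[0])).round(1)%72)
E
```

```text
clock: 45.05
tool_pos: [0.3739, -0.1233, 0.1917]
orientation: [0.585, -0.397, 0.397, -0.585]
wrist_force: [0.9, 0.6, 0.8]
opening: 0.0003
[ 0.37392746 -0.12328751  0.19167079] -68.2787203230416
pics/t23f.png 80 [81.46  1.33] 0.75 [ 59.1 -17.6] [102.9  21.8]
pics/t23f.png 95 [82.29  0.95] 0.53 [ 58.7 -18.6] [103.6  22.1]
pics/t23f.png 110 [83.03  0.62] 0.37 [ 58.2 -19.3] [104.2  23.4]
0.0689 29.4
0.0679 29.1
0.0688 29.0
0.0681 28.900000000000006
0.0684 29.0
```

View pics/st23.png

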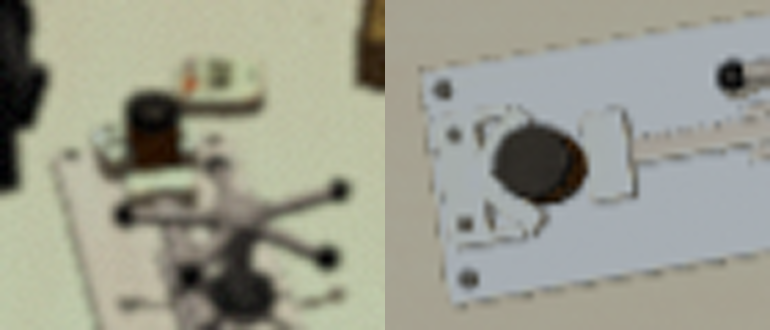

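The jar slid 1.3 mm along the wall and stopped at (83.0, 0.6) in the measured frame, which matches the measured V centre. It is seated now. The last step is to take up the remaining gap with the wheel.

```bash
python3 -c "
from h import *
s=manip.read_state();Rm=R.from_quat(s['orientation']).as_matrix()
print((Rm.T@(np.array([.5523,.0306,.19])-s['tool_pos'])*100).round(2))"
```

```text
[-7.32  0.15 22.11]
```

```bash
python3 -m handwheel '[[[-1.2,0,3.5,0,-1.3,0,-1],[-2.5,0,7.5,0,-1.3,0,-1],[-3.8,0,11.5,0,-1.3,0,-1],[-5.1,0,15.5,0,-1.3,0,-1],[-6.4,0,19.3,0,-1.3,0,-1],[-7.3,0,22.2,0,-1.3,0,-1],[-7.3,0,22.2,0,-1.3,0,-1],[-7.3,0,22.2,0,-1.3,0,-1]]]'; python3 -c "
from h import *
s=manip.read_state();Rm=R.from_quat(s['orientation']).as_matrix();print(np.degrees(np.arctan2(Rm[1,0],Rm[0,0])))
print((Rm.T@(np.array([.5523,.0306,.061])-s['tool_pos'])*100).round(2))"
```

```text
clock: 46.15
tool_pos: [0.5529, 0.0311, 0.1912]
orientation: [0.59, -0.39, 0.389, -0.59]
wrist_force: [-0.6, 0.1, -1.1]
opening: 0.0008
-66.81111848883003
[ 0.03 13.02 -0.06]
```

```bash
python3 -m handwheel '[[[0,3,0,0,0,0,-1],[0,7,0,0,0,0,-1],[0,10,0,0,0,0,-1],[0,12,0,0,0,0,-1],[0,13,0,0,0,0,-1],[0,13,0,0,0,0,-1],[0,13,-0.2,0,0,0,-1],[0,13,-0.4,0,0,0,-1],[0,13,-0.6,0,0,0,-1],[0,13,-0.7,0,0,0,-1],[0,13,-0.7,0,0,0,-1]]]'|grep -E "clock|pos|wrist"; python3 -m handwheel '[[[0,0,-0.1,0,0,0,-1],[0,0,-0.1,0,0,0,-1]]]'|grep -E "pos|wrist"
```

```text
clock: 47.25
tool_pos: [0.5467, 0.0271, 0.0619]
wrist_force: [-0.5, -0.2, -0.1]
tool_pos: [0.5458, 0.0268, 0.0616]
wrist_force: [0.3, 0.3, 0.1]
```

```bash
python3 -m handwheel '[[[0.07,0,-0.07,0,1,0,-1],[0.07,0,-0.07,0,1,0,-1]]]'|grep -E "pos|wrist";python3 -m handwheel '[[[0.07,0,-0.07,0,1,0,-1],[0.07,0,-0.07,0,1,0,-1]]]'|grep -E "pos|wrist"
```

```text
tool_pos: [0.5454, 0.0258, 0.0615]
wrist_force: [-0.1, 0.2, 0.2]
tool_pos: [0.5452, 0.025, 0.0616]
wrist_force: [0.8, 2.1, 0.2]
```

```bash
for k in 1; do python3 -m handwheel '[[[0.07,0,-0.07,0,1,0,-1],[0.07,0,-0.07,0,1,0,-1]]]'|grep -E "pos|wrist";python3 -m handwheel '[[[0.07,0,-0.07,0,1,0,-1],[0.07,0,-0.07,0,1,0,-1]]]'|grep -E "pos|wrist"; done
```

```text
tool_pos: [0.5449, 0.0242, 0.0616]
wrist_force: [1.9, 4.3, -0.9]
tool_pos: [0.5444, 0.0233, 0.0616]
wrist_force: [1.9, 4.8, -0.8]
```

```bash
python3 -m handwheel '[[[0.07,0,-0.07,0,1,0,-1],[0.07,0,-0.07,0,1,0,-1]]]'|grep -E "pos|wrist";python3 -m handwheel '[[[0.07,0,-0.07,0,1,0,-1],[0.07,0,-0.07,0,1,0,-1]]]'|grep -E "pos|wrist"
```

```text
tool_pos: [0.5439, 0.0223, 0.0616]
wrist_force: [2.4, 5.1, -0.3]
tool_pos: [0.5435, 0.0215, 0.0616]
wrist_force: [2.8, 5.2, -0.1]
```

```bash
python3 -m handwheel '[[[0.07,0,-0.07,0,1,0,-1],[0.07,0,-0.07,0,1,0,-1]]]'|grep -E "pos|wrist";python3 -m handwheel '[[[0.07,0,-0.07,0,1,0,-1],[0.07,0,-0.07,0,1,0,-1]]]'|grep -E "pos|wrist"
```

```text
tool_pos: [0.5433, 0.0209, 0.0616]
wrist_force: [5.1, 8.7, -0.6]
tool_pos: [0.5432, 0.0203, 0.0617]
wrist_force: [5.4, 13.1, -3.1]
```

Clearly stiff now (tangential push 5.6 → 13 N, about 0.7 N m). I stop, back off and look.

```bash
python3 -m handwheel '[[[0,0,0.2,0,0,0,-1],[0,0,0.5,0,0,0,-1],[0,0,0.9,0,0,0,-1],[0,-1.5,0.9,0,0,0,-1],[0,-3.5,0.9,0,0,0,-1],[0,-6,0.9,0,0,0,-1],[0,-10,0.9,0,0,0,-1],[0,-14,0.9,0,0,0,-1],[3,-14,-2,0,0,0,-1],[6,-14,-5,0,0,0,-1],[9,-14,-8,0,0,0,-1],[12,-14,-11,0,0,0,-1],[15,-14,-14,0,0,0,-1],[18,-15,-18,0,0,0,-1],[21,-16,-22,0,0,0,-1],[24,-16,-26,0,0,0,-1],[27,-16,-30,0,0,0,-1],[30,-16,-34,0,0,0,-1],[30,-16,-34,0,0,0,-1]]]'; python3 - <<'E'
from fit import *
A=np.mean([manip.capture('side')[:,:,::-1].astype(float) for _ in range(3)],0).astype(np.uint8)
T=np.mean([manip.capture('top')[:,:,::-1].astype(float) for _ in range(3)],0).astype(np.uint8);cv2.imwrite('pics/t24f.png',T)
fit('pics/t24f.png')
cv2.imwrite('pics/st24.png',np.hstack([cv2.resize(A[150:210,215:285],(385,330),interpolation=2),cv2.resize(T[240:300,165:235],(385,330),interpolation=2)]))
cv2.imwrite('pics/t24w.png',T)
g=T.max(2).astype(int)
for c,st in blobs(g[210:300,200:300]<55,9,40):
    p=ray("top",*(c+[200,210]),.075);r=p[:2]-[.4925,.0485];print(np.hypot(*r).round(4),np.degrees(np.arctan2(r[1],r[0])).round(1)%72)
E
```

```text
clock: 50.95
tool_pos: [0.289, -0.3628, 0.2218]
orientation: [0.561, -0.431, 0.432, -0.56]
wrist_force: [1.1, 0.1, 0.3]
opening: 0.0001
pics/t24f.png 80 [81.53  1.34] 0.72 [ 60.7 -17.6] [102.3  21.7]
pics/t24f.png 95 [82.35  0.97] 0.54 [ 60.3 -18.3] [103.3  22.1]
pics/t24f.png 110 [83.08  0.65] 0.37 [ 59.9 -19.3] [104.2  23.4]
0.0692 25.1
0.0682 24.799999999999997
0.0682 25.200000000000003
0.0683 24.200000000000003
0.0691 25.0
```

View pics/st24.png

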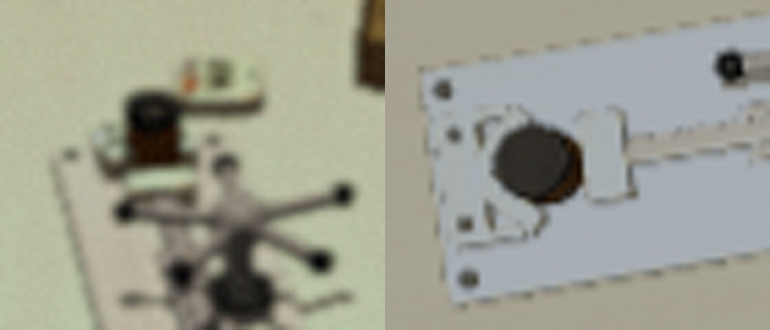

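View pics/t24w.png

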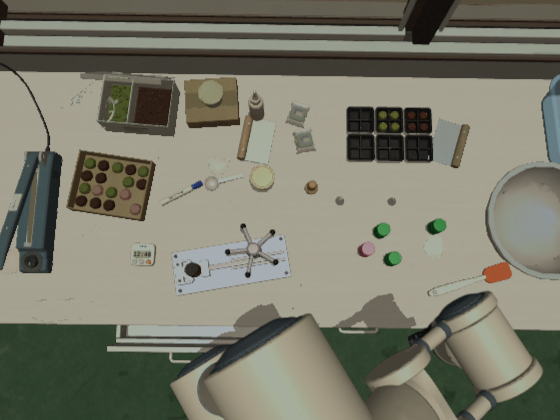

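The wheel advanced another 4° (1.8 mm). The jar stayed at the V centre, upright, with the jaw against it and the bystanders in place. I hand in.

```bash
python3 -c "
from cell import manip
print(manip.sign_off())"
```

```text
the job is handed in; nothing more can be done
None
```

The job is handed in: the jar is upright in the V, held by the jaw, the arm is clear, and the run took about 51 s. No verdict was reported.

- **Placing:** I picked the amber jar with the black lid and stood it on the plate about 11 mm in front of its seat. I then let go and wound the wheel clockwise with shut fingers, two spokes in turn, until it went stiff.
- **First clamping was off:** after the first winding, the top view put the jar about 2 mm off centre, apparently resting on one wall of the V only. The side view disagreed on how far.
- **Correction:** a light side nudge moved it about 3 mm and left it about 1.3 mm past centre. I tightened the wheel a little, which did not shift it. A second push along the V wall, up to about 15 N with the fingers above the jaw, slid it in until it stopped.
- **Final winding:** I wound about 4° more. The push on the spoke rose from about 5.6 N to 13 N, roughly 0.7 N m. That is at the top of the recommended range and well below the 1.1 N m that crushes the jar.
- **Last checks:** the jar did not move during the final winding. Its lid is within about 1 mm of the V centre as measured in the top view. The jaw is against the jar, and the bystanders and look-alikes look unmoved.
- **Not measured:** I could not read the clamping force directly. It is inferred from the wheel push.

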